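# Erect the studio reflector box and hold its bayonet lamp home

## Task

Set up the fold-up reflector light on the drawing table: first raise its left, right and back panels fully upright, then take the white daylight lamp from the rack, push it into the bayonet lampholder with its pins in the slots, and twist it a quarter turn clockwise (seen from above) as far as it goes. The holder's catch is worn, so finish while still gripping the lamp, turned and pressed right down against the spring with its collar flush on the holder's rim; do not let go. Leave the amber lamp and the other things on the table where they are.

Things in the scene. Friction and masses are not known exactly. Their poses are not given: they have to be found in the camera images.
- reflector: fixed fold-up reflector box: plywood base board 160 x 218 x 10 mm; origin at the centre of its underside, x to its back edge (away from the robot), y to its left edge, z up. White and silver panels, 5 mm thick, hinge along the left, right and back edges, 98 mm tall when upright; the front stays open. The lampholder (brass rim, black) stands on the board at x = -30 mm.
- holder_rim (a point): centre of the lampholder's mouth at the rim's top, 58 mm above the table; bore 31 mm, rim 55 mm across, 6 mm thick. Axes as the reflector's. Two 10 mm slots for the lamp's pins cut the rim at front and back (along x), in line with orange marks. Below the rim the pins (along x) turn only clockwise from above, to a stop just past 90 degrees, where they lie along the reflector's y.
- contact (a joint): sprung copper contact in the lampholder, m pushed down, 0 to 0.0155; the cap lands on it with lamp_seat 14 mm above the rim; reads about 0.014 with the lamp home. Pushes back with 3 N at rest, 10 N at home. The pins are under the rim, free to turn, once lamp_seat is less than 6 mm above the rim; a turned lamp that is let go is lifted those 6 mm.
- lamp: daylight lamp to fit: white tube 40 mm across, grey foot band, 98 mm tall, 0.14 kg, upright in either hole of the rack. Origin: centre of the cap's underside; z up the tube; x along its two pins (same either way round). Cap 28 mm across, z 0-26 mm; pins z 9-14 mm, 6 mm wide, 42 mm over both; black collar 54 mm across, z 26-32; tube z 32-98. A blue stripe over top and sides lies above the pins.
- lamp_seat (a point): point on the lamp's axis at the collar's underside, 26 mm above the lamp's origin; it coincides with holder_rim when the lamp is home, the collar flush on the rim.
- spare_lamp: bystander: same shape of lamp with an amber tube and black stripe, in the rack's other hole; origin and axes as the lamp's.
- rack: fixed wooden block 180 x 70 x 35 mm, x along its length, origin at the centre of its underside; two 45 mm through holes at x = -45 and +45 mm. The lamps hang in them by their collars, the caps' undersides 9 mm above the table.
- panel_left (a joint): hinge of the reflector's left (+y) panel: rad, 0 = flat outward on the table, 1.571 = upright at its stop; starts at 0 to 0.3. Stays where it is left (friction 0.12 N m; about 3 N at the bar lifts it). The hinge line runs parallel to that edge of the base board, 6.5 mm above the table, 112 mm to the side of the reflector's origin.
- panel_left_bar (a point): middle of the orange round pull bar of the left (+y) panel: 10 mm thick, 70 mm long, parallel to the hinge, posts at its ends; 70 mm from the hinge line along the panel, 34 mm off its mid-plane on the face that is up when flat and inside when upright. The bar can turn in the fingers. Axes: x from hinge to free edge, y along the bar, z out of that face.
- panel_right (a joint): hinge of the reflector's right (-y) panel: rad, 0 = flat outward on the table, 1.571 = upright at its stop; starts at 0 to 0.3. Stays where it is left (friction 0.12 N m; about 3 N at the bar lifts it). The hinge line runs parallel to that edge of the base board, 6.5 mm above the table, 112 mm to the side of the reflector's origin.
- panel_right_bar (a point): middle of the orange round pull bar of the right (-y) panel: 10 mm thick, 70 mm long, parallel to the hinge, posts at its ends; 70 mm from the hinge line along the panel, 34 mm off its mid-plane on the face that is up when flat and inside when upright. The bar can turn in the fingers. Axes: x from hinge to free edge, y along the bar, z out of that face.
- panel_back (a joint): hinge of the reflector's back (+x) panel: rad, 0 = flat outward on the table, 1.571 = upright at its stop; starts at 0 to 0.3. Stays where it is left (friction 0.12 N m; about 3 N at the bar lifts it). The hinge line runs parallel to that edge of the base board, 6.5 mm above the table, 83 mm behind the reflector's origin.
- panel_back_bar (a point): middle of the orange round pull bar of the back (+x) panel: 10 mm thick, 70 mm long, parallel to the hinge, posts at its ends; 70 mm from the hinge line along the panel, 34 mm off its mid-plane on the face that is up when flat and inside when upright. The bar can turn in the fingers. Axes: x from hinge to free edge, y along the bar, z out of that face.
- brush_jar: bystander: blue jar with brushes, 72 mm across, 95 mm tall, brushes to 205 mm; loose; origin at the centre of its underside.
- paint_bottle: bystander: white paint bottle with a blue label, 44 mm across, 105 mm tall; loose; origin at the centre of its underside.
- pigment_jar: bystander: glass jar with a red lid, 52 mm across, 60 mm tall; loose; origin at the centre of its underside.
- tape_roll: bystander: yellow roll of tape lying flat, 90 mm across, 24 mm tall; loose; origin at the centre of its underside.
- figurine: bystander: brass-coloured figurine, 52 mm across the foot, 98 mm tall; loose; origin at the centre of its underside.

How it is judged (in metres and radians):
On the way, in this order (a step that is already met when the one before it is completed fails the run):
1. all three panels of the reflector are upright (at least 1.40 rad) (value of joint each of panel_left, panel_right, panel_back above 1.4 rad), for 0.2 s.
2. the white lamp's cap and pins are down in the lampholder (z of lamp_seat in the frame of holder_rim below 0.012 m and horizontal distance between lamp_seat and holder_rim below 0.006 m and angle between lamp's own z axis and vertical below 0.15 rad), for 0.05 s.
At the end, for the whole second after the job is handed in: Panels each at least 1.40 rad; white lamp in the holder within 4 mm of centre, 0.10 rad of upright, pins within 0.25 rad of the reflector's y, collar at most 2.5 mm above the rim, contact pushed in over 10.5 mm, lamp under 0.02 m/s and touched by the fingers with over 2 N (all of step 1 and z of lamp_seat in the frame of holder_rim below 0.0025 m and horizontal distance between lamp_seat and holder_rim below 0.004 m and angle between lamp's own z axis and vertical below 0.1 rad and angle between the x axis of lamp and the y axis of reflector, either way round below 0.25 rad and value of joint contact above 0.0105 m and contact force between the fingers and lamp above 2 N and linear speed of lamp below 0.02 m/s); the arm keeps its last pose, push and grip.
It fails at once if the amber lamp is moved by more than 40 mm or tipped (distance of spare_lamp from where it was at the start of the episode above 0.04 m or angle between spare_lamp's own z axis and vertical above 0.5 rad).
It fails at once if another loose thing on the table is moved by more than 40 mm or tipped over (distance of any of brush_jar, paint_bottle, pigment_jar, tape_roll, figurine from where it was at the start of the episode above 0.04 m or angle between any of brush_jar, paint_bottle, pigment_jar, tape_roll, figurine's own z axis and vertical above 0.5 rad).
It also fails if it takes over 72 s, if anything falls off the work surface, if the arm or the gripper's body presses on something with over 40 N, if the wrist force passes 120 N, or if a joint passes its speed limit or range.

## Robot

A 6-joint arm with a two-finger parallel gripper is mounted at the origin on the work surface. World frame = base frame: x ahead of the robot, y to its left, z up, the work surface at z = 0. Lengths are in mm, angles in rad, forces in N, time in s.
With the tool pointing down it reaches from about 350 to 875 mm from the base axis. Payload 4.2 kg.
Tool frame: the origin (TCP) lies at the very end of the fingers, on their centre line; the grasp point (between the pads) lies arm.grip_depth behind it (arm.grip_depth is the distance from the TCP to the grasp point, in mm); x points along the fingers, y is the direction in which the jaws open and shut, and the axes are right-handed (so a half turn about x gives the same grasp; the last joint's range is limited). The gripper opens to 85 mm and grips with 20 to 120 N. Pads are 22 mm wide; open, the fingers measure 114 mm over their backs; the gripper's body (76 mm by 85 mm) begins 54 mm behind the grasp point. The pads swing forward as they close: fully open they stand 13 mm farther back than shut.
Start: joints at [0.259, 0.385, 0.008, 0, -1.194, -0.259], TCP at [624.979, 0.025, 231.312] pointing down, gripper open.
Joint ranges: [-3.14, 3.14], [-1.21, 2.06], [-1.07, 1.41], [-3.16, 2.05], [-2.99, -0.16], [-3.1, 3.1]. Speed limits (rad/s): [2.79, 2.79, 3.14, 3.14, 3.14, 3.14].

## Interface

Orientations are given as a unit quaternion [x, y, z, w].
In Python, from bench import arm, get_image, models gives the robot as it stands.
- The arm moves only by the tool arm_command, never from a script. Its argument "rows" is a list of rows, each an object of numbers: "dx", "dy", "dz": the shift along the tool's x, y, z in m; "wx", "wy", "wz": the turn, a rotation vector about the tool's x, y, z in degrees; "gripper": the closure, from -1 (fully open) to 1 (shut). A call has exactly 8 rows; each row is the pose to reach, as a shift and turn from the pose measured when the call began, along the tool's axes at that moment; what a row does not reach only later rows make up. A row lasts 1/10 s, in which the tool goes at most 50 mm and 8.59 degrees, less where a joint would pass 70% of its speed; a pose out of reach is approached as far as the arm can. A call with a gripper value outside its range is refused whole. The fingers move at their own pace and stop on an object; the grip force is fixed at half the most. Time passes only in rows, so rows that repeat a pose let the fingers close, or fill a call up. It gives the time, the measured TCP pose, the force and the opening at its end, in the units of the state.
- arm.read_state(): the state, without advancing time (a new reading comes with each control period).
- get_image(name): name is "scene" or "side" or "wrist"; returns a dict with "img" (480x640x3 uint8, red, green, blue), "K" (3x3 intrinsics, pixels), "rvec" (rotation vector, rad) and "tvec" (3), from world to camera coordinates, as OpenCV has them; the wrist camera has in their place "T_tool_cam" (4x4, takes a point from camera to tool coordinates, whose origin is the TCP and whose axes are the tool frame's). Camera axes: x right, y down, z forward; pixel columns grow to the right and rows downward; lengths in mm; the calibration is good to about 2 mm. A picture is of the moment at which its call begins: read the wrist's pose just before it. There is no depth.
- arm.job_done(): hands the job in, once; it reports no verdict.
Trained networks look in the newest picture that a camera, given by its name, has taken for a name from the list of things; names that differ only in an ending like _2 or _b are one class to them, and where a whole thing is asked for, a point or a joint stands for the part that bears it (a point fixed in the world has none). Each returns a list of dicts, best first, with "conf" (0 to 1); they miss things now and then, are a little off and sometimes report something else, mostly with a low value. They report only what shows in the picture. A call takes as long as a camera call.
- models.cut_out(camera, query): "mask" (480x640 bool, what is visible of it) and "extent" ([left, top, right, bottom] in pixels, round what is visible of it).
The state is a dict: "clock": time; "joints": joint angles; "joint_vel": joint speeds; "joint_efforts": joint torques, N m; "position": TCP position; "ee_rot": TCP orientation; "contact_force": force on the tool from outside, world axes, zero at the start; "wrist_torque": the same for the moment, N m; "gripper_width": finger opening in mm.
Only numpy, scipy, OpenCV 4.12 (cv2) and the standard library are available. Lean on these libraries where they do the work, as an engineer would, in place of code of your own. Each camera call takes 0.05 s, during which the arm holds its last target.

## Working session

There is one attempt and no reset: what is moved stays moved. The work goes in short steps, Python scripts to look and compute and a tool call to move; the robot and the scene stay as the last step left them, time stands still between calls to the robot, and variables do not carry over. Pictures are saved under pics/ and viewed, and the job is handed in when it is done.

Besides the shell and the picture viewer there is one more tool, called after ">>>" as name([rows], argument=value, ...), one row to a line, values as JSON. arm_command: Moves the arm, as the interface text tells. Its arguments: {"type":"object","properties":{"rows":{"type":"array"}},"required":["rows"]}

```bash
ls; mkdir -p pics; cat > h.py <<'E'
import numpy as np, cv2
from scipy.spatial.transform import Rotation as R
from bench import arm,get_image,models
def save(n,img): cv2.imwrite(f'pics/{n}.png',img[:,:,::-1])
E
python3 - <<'E'
from h import *
s=arm.read_state();print(s)
for n in ['scene','side','wrist']:
    g=get_image(n); save(n+'0',g['img']); print(n,{k:np.round(v,3).tolist() for k,v in g.items() if k!='img'})
print(arm.grip_depth, [a for a in dir(arm) if a[0]!='_'])
E
```

```text
pics
{'clock': 0.0, 'joints': array([ 2.58620442e-01,  3.85533831e-01,  6.63867275e-03, -5.10503982e-04,
       -1.19401926e+00, -2.58586651e-01]), 'joint_vel': array([-0.00178203,  0.00124428, -0.00235254,  0.00018614,  0.00126873,
       -0.00089466]), 'joint_efforts': array([-9.55001960e-04, -3.92286408e+01,  1.88399577e+01,  4.18616563e+00,
       -4.72148502e-03,  8.27910434e-07]), 'position': array([6.24412361e+02, 3.41333941e-02, 2.30238634e+02]), 'ee_rot': array([-0.49943955,  0.50060133,  0.50048258,  0.49947535]), 'contact_force': array([ 0.92792605, -0.22599562, -0.04978385]), 'wrist_torque': array([ 0.01402243, -0.04852596,  0.01018088]), 'gripper_width': 85.41442474557167}
scene {'K': [[524.467, 0.0, 317.892], [0.0, 524.467, 242.775], [0.0, 0.0, 1.0]], 'rvec': [0.731, 2.692, -1.027], 'tvec': [472.153, -166.7, 1199.405]}
side {'K': [[588.802, 0.0, 310.351], [0.0, 588.802, 237.404], [0.0, 0.0, 1.0]], 'rvec': [0.541, -2.531, 1.362], 'tvec': [485.978, 176.362, 959.28]}
wrist {'K': [[377.201, 0.0, 326.854], [0.0, 377.201, 244.233], [0.0, 0.0, 1.0]], 'T_tool_cam': [[-0.001, -0.314, 0.949, -143.19], [1.0, 0.0, 0.001, -0.126], [-0.001, 0.949, 0.314, -81.346], [0.0, 0.0, 0.0, 1.0]]}
18.700000000000003 ['IKError', 'grip_depth', 'job_done', 'read_state']
```

View pics/scene0.png

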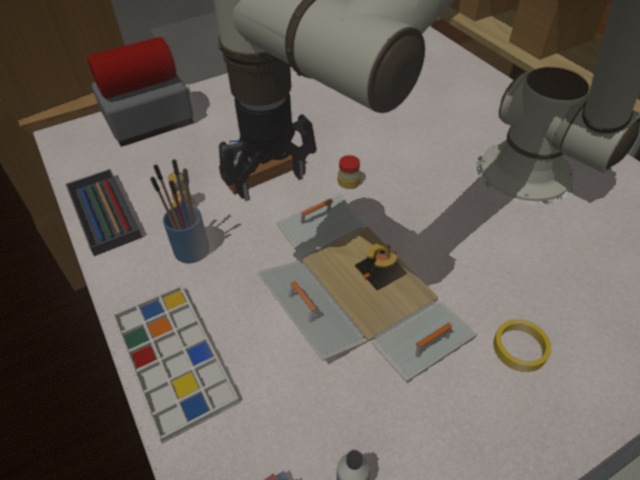

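View pics/side0.png

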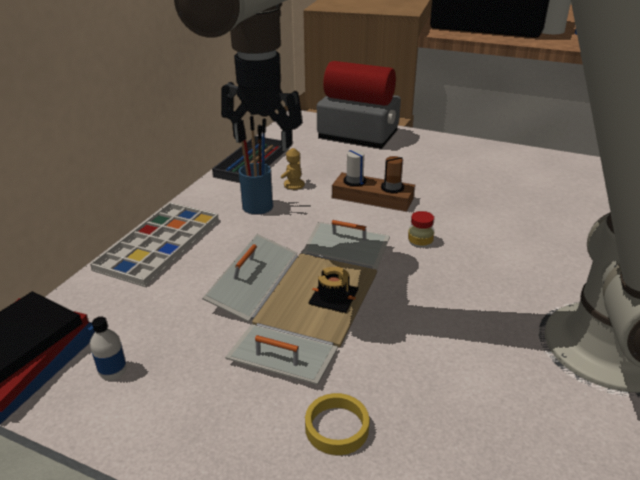

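View pics/wrist0.png

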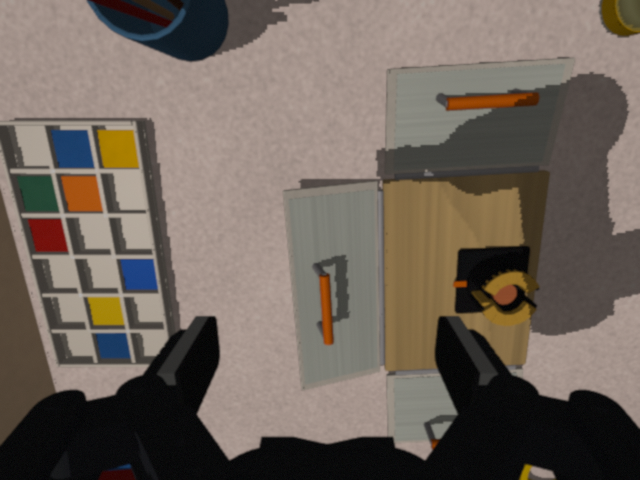

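```bash
cat >> h.py <<'E'
def campose(g,st=None):
    "returns R,t world->cam"
    if 'rvec' in g:
        return R.from_rotvec(np.ravel(g['rvec'])).as_matrix(),np.ravel(g['tvec'])
    T=np.eye(4);T[:3,:3]=R.from_quat(st['ee_rot']).as_matrix();T[:3,3]=st['position']
    M=np.linalg.inv(T@g['T_tool_cam']);return M[:3,:3],M[:3,3]
def proj(P,g,st=None):
    r,t=campose(g,st);c=np.atleast_2d(P)@r.T+t;k=c@g['K'].T;return k[:,:2]/k[:,2:]
def unproj(uv,z,g,st=None):
    r,t=campose(g,st);uv=np.atleast_2d(uv);d=np.c_[uv,np.ones(len(uv))]@np.linalg.inv(g['K']).T@r
    o=-r.T@t;return o+d*((z-o[2])/d[:,2])[:,None]
E
python3 - <<'E'
from h import *
s=arm.read_state()
pts={'wrist':[(384,181),(548,172),(526,367),(386,372)],'side':[(298,254),(376,268),(337,342),(258,325)],'scene':[(302,252),(365,230),(437,297),(372,338)]}
print(R.from_quat(s['ee_rot']).as_matrix().round(3))
for n in pts:
    g=get_image(n);print(n,unproj(pts[n],10,g,s).round(1).tolist())
    for q in ['lamp','spare_lamp','rack','reflector','panel_left','panel_right','panel_back','brush_jar','pigment_jar','figurine','tape_roll','paint_bottle']:
        print(q,[(round(o['conf'],2),o['extent'],int(o['mask'].sum())) for o in models.cut_out(n,q)])
    big=cv2.resize(g['img'],None,fx=3,fy=3,interpolation=cv2.INTER_CUBIC)
    if n=='side': save('side_b',big[150*3:400*3,200*3:450*3]);save('side_r',cv2.resize(big[130*3:230*3,300*3:450*3],None,fx=1.7,fy=1.7))
    if n=='scene': save('scene_b',big[180*3:380*3,250*3:500*3])
E
```

```text
[[-0.002 -1.     0.   ]
 [-0.     0.     1.   ]
 [-1.     0.002 -0.   ]]
wrist [[569.1, -25.2, 10.0], [412.6, -33.8, 10.0], [397.1, 186.2, 10.0], [556.3, 192.8, 10.0]]
lamp [(0.45, [387.0, 57.8, 572.7, 181.1], 19552)]
spare_lamp []
rack [(0.35, [383.9, 363.7, 525.2, 446.6], 4500)]
reflector [(0.91, [282.0, 56.2, 574.1, 448.5], 69050)]
panel_left [(0.59, [383.0, 368.3, 525.1, 447.4], 4561)]
panel_right [(0.57, [386.7, 60.7, 573.0, 179.0], 19487)]
panel_back [(0.73, [279.8, 55.6, 576.8, 448.7], 69471), (0.56, [281.3, 182.5, 386.5, 389.3], 18124)]
brush_jar [(0.63, [85.3, 0.1, 229.0, 62.9], 6357)]
pigment_jar [(0.74, [598.6, 0.0, 640.0, 33.8], 1347)]
figurine []
tape_roll [(0.63, [520.6, 466.8, 531.2, 480.0], 108)]
paint_bottle []
side [[571.7, -22.1, 10.0], [413.7, -39.0, 10.0], [404.3, 179.5, 10.0], [542.9, 195.0, 10.0]]
lamp [(0.87, [341.1, 150.6, 366.1, 187.6], 648), (0.38, [238.1, 122.0, 272.3, 217.3], 1955), (0.27, [282.3, 146.1, 303.6, 190.6], 622)]
spare_lamp []
rack [(0.85, [333.5, 174.9, 415.5, 208.5], 1643)]
reflector [(0.68, [202.8, 220.4, 391.6, 386.2], 18007)]
panel_left [
[... 915 characters left out ...]
4407)]
panel_right [(0.95, [276.0, 194.2, 363.7, 257.3], 2982), (0.24, [370.4, 299.6, 474.4, 381.1], 4509)]
panel_back [(0.83, [257.7, 260.3, 367.4, 359.9], 5036), (0.74, [494.5, 321.3, 547.1, 370.7], 1496)]
brush_jar [(0.58, [150.0, 157.4, 207.2, 265.0], 2965), (0.5, [280.4, 193.7, 359.8, 258.9], 2940), (0.32, [259.2, 195.8, 476.5, 382.5], 20195)]
pigment_jar [(0.77, [335.0, 155.2, 362.7, 189.4], 643), (0.44, [167.9, 171.2, 194.6, 206.8], 342), (0.39, [229.5, 137.2, 239.8, 137.9], 26)]
figurine [(0.72, [169.3, 170.1, 195.3, 206.9], 218)]
tape_roll [(0.93, [492.3, 319.7, 549.0, 371.9], 1517)]
paint_bottle [(0.96, [338.7, 446.6, 369.6, 476.4], 784), (0.21, [370.0, 299.8, 478.0, 379.5], 4475)]
```

View pics/side_b.png

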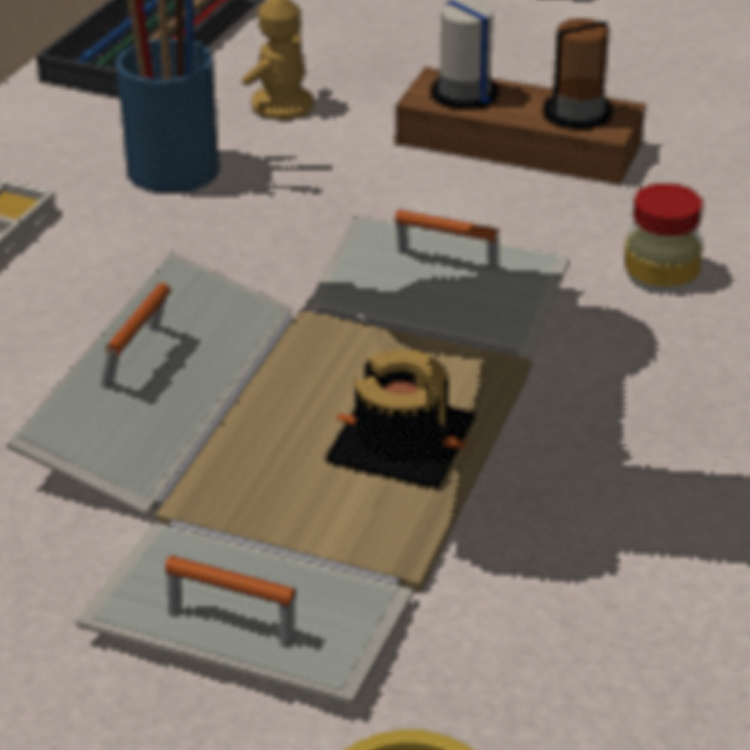

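View pics/scene_b.png

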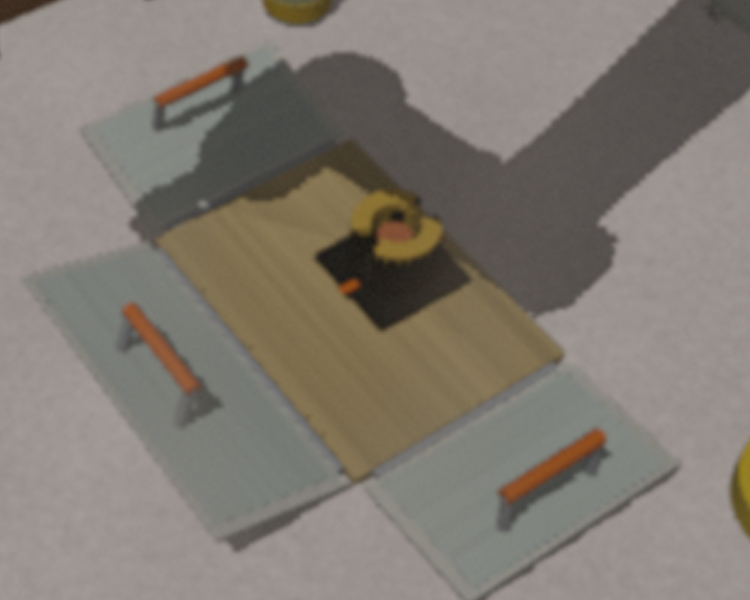

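View pics/side_r.png

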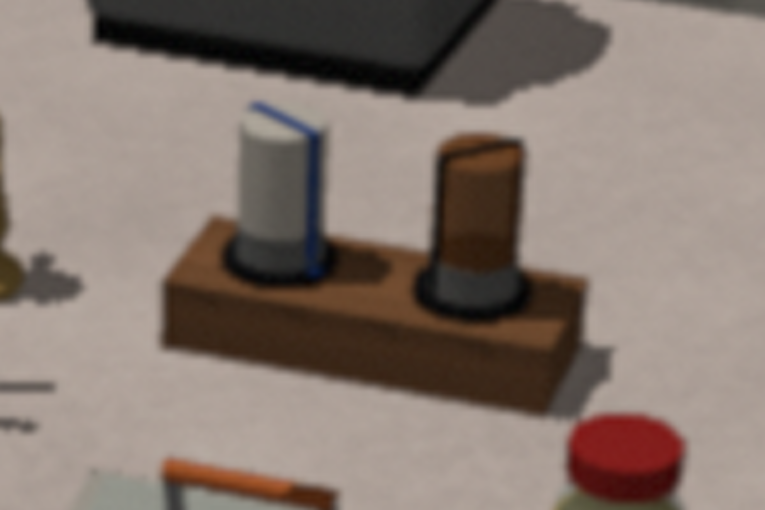

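```bash
cat >> h.py <<'E'
def Rz(a): return R.from_euler('z',a).as_matrix()
def refl(P,pose):
    x,y,a=pose[:3];return np.atleast_2d(P)@Rz(a).T+[x,y,0]
def panel_pt(side,th,u,v,w):
    "u along panel from hinge, v along hinge, w off mid-plane (inside face); in reflector frame"
    r=u*np.cos(th)-w*np.sin(th); z=6.5+u*np.sin(th)+w*np.cos(th)
    if side=='left': return np.array([v,112+r,z])
    if side=='right': return np.array([v,-112-r,z])
    return np.array([83+r,v,z])
E
cat > fit.py <<'E'
from h import *
from scipy.optimize import least_squares
s=arm.read_state()
G={n:get_image(n) for n in ['scene','side','wrist']}
obs=[]
B={'br':(80,-109,10),'fr':(-80,-109,10),'fl':(-80,109,10),'bl':(80,109,10)}
px={'side':dict(br=(300,254),fr=(376.7,270),fl=(340,344),bl=(254,322.7),right=[(332.3,222),(365.3,228.3)],back=[(255.3,246),(237.3,266)],left=[(256,338.7),(297.7,349)]),
'scene':dict(br=(302.7,260.7),fr=(366.7,226.7),fl=(437.7,298.3),bl=(368.3,339.3),right=[(302.7,213.7),(331,201.3)],back=[(293,282.7),(315,309.3)],left=[(418.3,345.3),(450.7,325.3)]),
'wrist':dict(br=(384,181),fr=(548,172),fl=(526,367),bl=(386,372),right=[(447,103),(537,99)],back=[(325,276),(330,343)])}
ends={'right':(35,-35),'left':(35,-35),'back':(-35,35)}
idx={'left':3,'right':4,'back':5}
def res(p,full=False):
    out={}
    for n in px:
        g=G[n]
        for k,v in px[n].items():
            if k in B: out[n,k]=proj(refl(B[k],p),g,s)[0]-v
            else:
                for i in (0,1): out[n,k,i]=proj(refl(panel_pt(k,p[idx[k]],70,ends[k][i],34),p),g,s)[0]-v[i]
    if full: return out
    return np.ravel(list(out.values()))
r=least_squares(res,[485,80,0.05,.1,.1,.1],loss='soft_l1',f_scale=1.5)
p=r.x;print(p.round(3))
for k,v in res(p,True).items(): print(k,v.round(1))
np.save('pose.npy',p)
print('bar world',{k:refl(panel_pt(k,p[idx[k]],70,0,34),p).round(1).tolist() for k in idx},'rim',refl((-30,0,58),p).round(1))
E
python3 fit.py
```

```text
[4.8357e+02 7.9960e+01 5.6000e-02 8.9000e-02 1.7300e-01 2.9100e-01]
('side', 'br') [-0.5 -0.4]
('side', 'fr') [0.2 0.1]
('side', 'fl') [-0.3  1.1]
('side', 'bl') [-2.9 -0.6]
('side', 'right', 0) [-0.3  1.4]
('side', 'right', 1) [-0.1  1.4]
('side', 'back', 0) [-1.  1.]
('side', 'back', 1) [-0.1  1.6]
('side', 'left', 0) [-0.4  0.4]
('side', 'left', 1) [-0.6  1.2]
('scene', 'br') [-1.8 -2.6]
('scene', 'fr') [ 0. -2.]
('scene', 'fl') [ 0.8 -1.9]
('scene', 'bl') [-0.2 -0.4]
('scene', 'right', 0) [-1.1  0.1]
('scene', 'right', 1) [-0.4 -1.3]
('scene', 'back', 0) [-0. -1.]
('scene', 'back', 1) [-0.4 -0.1]
('scene', 'left', 0) [-0.8 -0.6]
('scene', 'left', 1) [-0.9 -1.1]
('wrist', 'br') [0.2 0.7]
('wrist', 'fr') [3.4 0.4]
('wrist', 'fl') [ 0.3 -1.7]
('wrist', 'bl') [-0.3 -0.1]
('wrist', 'right', 0) [0.3 1.4]
('wrist', 'right', 1) [-1.8  0.2]
('wrist', 'back', 0) [ 1.  -0.3]
('wrist', 'back', 1) [ 0.1 -0.4]
bar world {'left': [[473.5, 258.4, 46.6]], 'right': [[493.4, -94.9, 52.0]], 'back': [[623.6, 87.8, 59.2]]} rim [[453.6  78.3  58. ]]
```

```bash
cat >> h.py <<'E'
def down(psi):
    "tool pointing down; psi: yaw of reflector-like rotation; jaws along world -x rotated by psi"
    M=np.array([[0,-1,0],[0,0,1],[-1,0,0.]])
    return Rz(psi)@M
def rows(targets,st=None):
    "targets: list of (pos mm, R3x3)"
    s=st or arm.read_state();R0=R.from_quat(s['ee_rot']).as_matrix();p0=s['position'];out=[]
    for p,Rt in targets:
        d=R0.T@(np.asarray(p)-p0)/1000;w=np.degrees(R.from_matrix(R0.T@Rt).as_rotvec())
        out.append(np.r_[d.round(4),w.round(1)])
        print('d',d.round(4).tolist(),'w',w.round(1).tolist())
    return out
def fk_check(s): pass
E
python3 - <<'E'
from h import *
p=np.load('pose.npy');g=13
b=refl(panel_pt('back',p[5],70,0,34),p)[0]
rows([(b+[0,0,60],down(p[2])),(b-[0,0,g],down(p[2]))])
# rack
gs=get_image('side')
off=np.array([300,130.]);sc=5.1
print(unproj(np.array([(165,284),(558,350),(587,283),(213,218)])/sc+off,35,gs).round(1))
print(unproj(np.array([(165,348),(548,412)])/sc+off,0,gs).round(1))
t=unproj(np.array([(284,119),(252,104),(320,133),(480,150)])/sc+off,107,gs);print(t.round(1))
print(arm.read_state()['clock'])
for n,(u,v) in dict(brush=(256,205),fig=(292,186),pig=(421,240),tape=(337,430),bottle=(110,370)).items(): print(n,unproj((u,v),0,gs).round(0))
E
```

```text
d [0.1121, 0.0013, 0.0878] w [-3.2, 0.0, -0.0]
d [0.1851, 0.0013, 0.0878] w [-3.2, 0.0, -0.0]
[[ 602.  -270.1   35. ]
 [ 421.7 -281.    35. ]
 [ 427.3 -345.1   35. ]
 [ 606.6 -339.1   35. ]]
[[ 603.1 -273.1    0. ]
 [ 425.1 -286.4    0. ]]
[[ 561.5 -309.3  107. ]
 [ 580.4 -318.4  107. ]
 [ 541.8 -302.   107. ]
 [ 471.9 -312.8  107. ]]
2.3
brush [[ 753. -175.    0.]]
fig [[ 717. -290.    0.]]
pig [[ 365. -183.    0.]]
tape [[340. 334.   0.]]
bottle [[713. 372.   0.]]
```

>>> arm_command([
  {"dx": 0.03, "dy": 0.001, "dz": 0.044, "wx": -3.2, "wy": 0, "wz": 0, "gripper": 0.2},
  {"dx": 0.07, "dy": 0.001, "dz": 0.088, "wx": -3.2, "wy": 0, "wz": 0, "gripper": 0.2},
  {"dx": 0.112, "dy": 0.001, "dz": 0.088, "wx": -3.2, "wy": 0, "wz": 0, "gripper": 0.2},
  {"dx": 0.14, "dy": 0.001, "dz": 0.088, "wx": -3.2, "wy": 0, "wz": 0, "gripper": 0.2},
  {"dx": 0.165, "dy": 0.001, "dz": 0.088, "wx": -3.2, "wy": 0, "wz": 0, "gripper": 0.2},
  {"dx": 0.185, "dy": 0.001, "dz": 0.088, "wx": -3.2, "wy": 0, "wz": 0, "gripper": 0.2},
  {"dx": 0.185, "dy": 0.001, "dz": 0.088, "wx": -3.2, "wy": 0, "wz": 0, "gripper": 0.2},
  {"dx": 0.185, "dy": 0.001, "dz": 0.088, "wx": -3.2, "wy": 0, "wz": 0, "gripper": 0.2},
])

```text
clock: 3.1
position: [624.4, 88.1, 46.6]
ee_rot: [0.514, -0.486, -0.514, -0.486]
contact_force: [0.7, 0.5, 1.5]
gripper_width: 34.0
```

```bash
python3 - <<'E'
from h import *
s=arm.read_state();print(s['clock'],s['position'],s['contact_force'],s['gripper_width'])
g=get_image('wrist');save('w1',g['img']);g=get_image('side');save('s1',cv2.resize(g['img'][180:400,180:440],None,fx=2.5,fy=2.5))
E
```

```text
3.1 [624.41965252  88.05417044  46.63931507] [0.74438401 0.54116719 1.47405515] 34.014183026341186
```

View pics/w1.png

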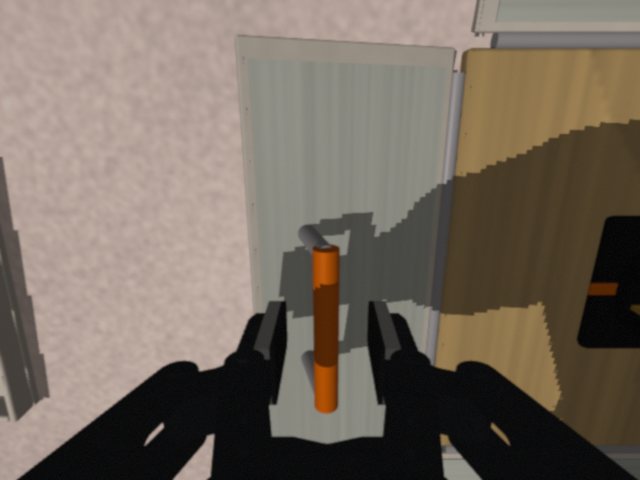

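View pics/s1.png

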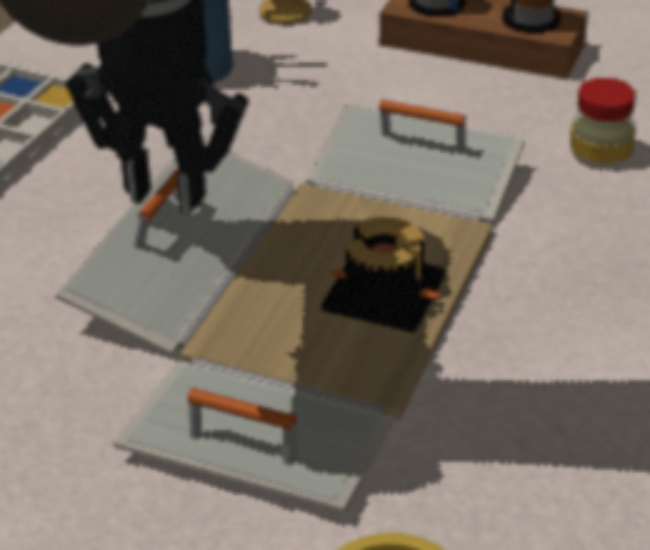

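```bash
cat >> h.py <<'E'
def arc(side,th0,th1,n,p,g=13,Rt=None,st=None):
    T=[]
    Rt=down(p[2]) if Rt is None else Rt
    for th in np.linspace(th0,th1,n+1)[1:]:
        T.append((refl(panel_pt(side,th,70,0,34),p)[0]-[0,0,g],Rt))
    return rows(T,st)
E
python3 - <<'E'
from h import *
p=np.load('pose.npy')
arc('back',p[5],1.58,12,p)
E
```

```text
d [-0.0041, 0.0075, -0.0004] w [-0.0, 0.0, 0.2]
d [-0.0093, 0.014, -0.0004] w [-0.0, 0.0, 0.2]
d [-0.0137, 0.0211, -0.0004] w [-0.0, 0.0, 0.2]
d [-0.0174, 0.0286, -0.0004] w [-0.0, 0.0, 0.2]
d [-0.0202, 0.0365, -0.0004] w [-0.0, 0.0, 0.2]
d [-0.0222, 0.0446, -0.0004] w [-0.0, 0.0, 0.2]
d [-0.0233, 0.0529, -0.0004] w [-0.0, 0.0, 0.2]
d [-0.0235, 0.0612, -0.0004] w [-0.0, 0.0, 0.2]
d [-0.0228, 0.0695, -0.0004] w [-0.0, 0.0, 0.2]
d [-0.0212, 0.0777, -0.0004] w [-0.0, 0.0, 0.2]
d [-0.0188, 0.0857, -0.0004] w [-0.0, 0.0, 0.2]
d [-0.0155, 0.0934, -0.0004] w [-0.0, 0.0, 0.2]
```

>>> arm_command([
  {"dx": 0, "dy": 0, "dz": 0, "wx": 0, "wy": 0, "wz": 0, "gripper": 1},
  {"dx": 0, "dy": 0, "dz": 0, "wx": 0, "wy": 0, "wz": 0, "gripper": 1},
  {"dx": 0, "dy": 0, "dz": 0, "wx": 0, "wy": 0, "wz": 0, "gripper": 1},
  {"dx": 0, "dy": 0, "dz": 0, "wx": 0, "wy": 0, "wz": 0, "gripper": 1},
  {"dx": -0.004, "dy": 0.0065, "dz": 0, "wx": 0, "wy": 0, "wz": 0, "gripper": 1},
  {"dx": -0.009, "dy": 0.0135, "dz": 0, "wx": 0, "wy": 0, "wz": 0, "gripper": 1},
  {"dx": -0.0135, "dy": 0.0205, "dz": 0, "wx": 0, "wy": 0, "wz": 0, "gripper": 1},
  {"dx": -0.017, "dy": 0.028, "dz": 0, "wx": 0, "wy": 0, "wz": 0, "gripper": 1},
])

```text
clock: 4.0
position: [603.1, 87.4, 68.1]
ee_rot: [0.518, -0.48, -0.511, -0.49]
contact_force: [9.6, -2.7, 3.3]
gripper_width: 7.1
```

```bash
python3 - <<'E'
from h import *
p=np.load('pose.npy')
s=arm.read_state();print(s['clock'],s['position'],s['contact_force'],s['gripper_width'])
arc('back',.721,1.58,8,p)
g=get_image('side');save('s2',cv2.resize(g['img'][180:400,180:440],None,fx=2.5,fy=2.5))
E
```

```text
4.0 [603.1484706   87.39171073  68.13849081] [ 9.61421883 -2.71961457  3.30864642] 7.052260213173882
d [-0.0002, 0.0145, -0.0007] w [0.1, 0.1, 1.0]
d [-0.0023, 0.0226, -0.0007] w [0.1, 0.1, 1.0]
d [-0.0035, 0.0309, -0.0006] w [0.1, 0.1, 1.0]
d [-0.0038, 0.0392, -0.0006] w [0.1, 0.1, 1.0]
d [-0.0033, 0.0476, -0.0006] w [0.1, 0.1, 1.0]
d [-0.0018, 0.0558, -0.0006] w [0.1, 0.1, 1.0]
d [0.0005, 0.0638, -0.0006] w [0.1, 0.1, 1.0]
d [0.0037, 0.0715, -0.0006] w [0.1, 0.1, 1.0]
```

View pics/s2.png

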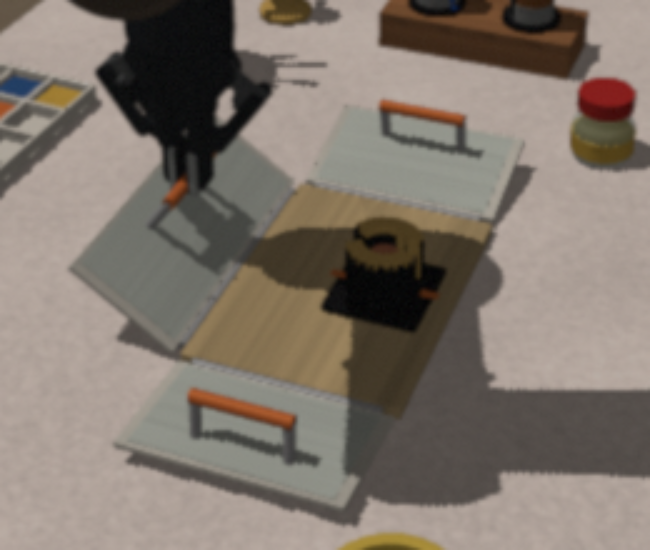

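```bash
python3 - <<'E'
from h import *
s=arm.read_state();print(s['clock'],s['position'],s['contact_force'],s['gripper_width'])
g=get_image('wrist');save('w3',g['img'])
E
```

```text
4.05 [602.04344335  87.32874142  68.73765452] [ 6.49125173 -3.75822237  3.47365953] 7.311926601965145
```

View pics/w3.png

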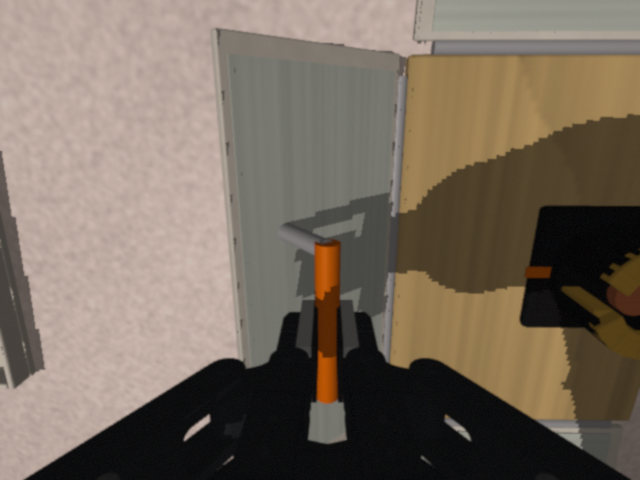

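```bash
python3 - <<'E'
from h import *
from scipy.optimize import least_squares
g=get_image('wrist');T=np.linalg.inv(g['T_tool_cam'])
def pr(P):
    c=T[:3,:3]@P+T[:3,3];k=g['K']@c;return k[:2]/k[2]
for name,e in dict(w1=[(326,247),(326,411)],w3=[(327.5,241),(327.5,402)]).items():
    f=lambda q:np.r_[pr(np.array([q[0],q[1],q[2]-35]))-e[0],pr(np.array([q[0],q[1],q[2]+35]))-e[1]]
    print(name,least_squares(f,[-13,0,0]).x)
s=arm.read_state();print(s['clock'],s['position'],s['contact_force'],s['gripper_width'],s['joints'])
p=np.load('pose.npy');print(refl((83,0,6.5),p))
E
```

```text
w1 [-19.57299663  -0.29882458  -4.46849833]
w3 [-15.43617501   0.26534095  -5.32051405]
4.15 [602.1883277   87.29138208  68.6510808 ] [ 5.05921746 -1.96525202  6.83348633] 7.061129863107308 [ 0.41152641  0.50681402 -0.24724012  0.00504702 -0.80122819 -0.35700798]
[[566.4386425   84.62087164   6.5       ]]
```

>>> arm_command([
  {"dx": 0.001, "dy": 0.011, "dz": -0.0005, "wx": 0, "wy": 0, "wz": 1, "gripper": 1},
  {"dx": -0.001, "dy": 0.021, "dz": -0.0005, "wx": 0, "wy": 0, "wz": 1, "gripper": 1},
  {"dx": -0.0025, "dy": 0.03, "dz": -0.0005, "wx": 0, "wy": 0, "wz": 1, "gripper": 1},
  {"dx": -0.003, "dy": 0.038, "dz": -0.0005, "wx": 0, "wy": 0, "wz": 1, "gripper": 1},
  {"dx": -0.0025, "dy": 0.046, "dz": -0.0005, "wx": 0, "wy": 0, "wz": 1, "gripper": 1},
  {"dx": -0.001, "dy": 0.055, "dz": -0.0005, "wx": 0, "wy": 0, "wz": 1, "gripper": 1},
  {"dx": 0.001, "dy": 0.063, "dz": -0.0005, "wx": 0, "wy": 0, "wz": 1, "gripper": 1},
  {"dx": 0.0035, "dy": 0.0705, "dz": -0.0005, "wx": 0, "wy": 0, "wz": 1, "gripper": 1},
])

```text
clock: 4.95
position: [536.3, 83.4, 69.1]
ee_rot: [0.516, -0.481, -0.513, -0.488]
contact_force: [-1.5, -1.9, 13.5]
gripper_width: 7.3
```

```bash
python3 - <<'E'
from h import *
p=np.load('pose.npy')
s=arm.read_state();print(s['clock'],s['position'],s['contact_force'],s['gripper_width'])
rows([(refl(panel_pt('back',th,70,0,34),p)[0]-[0,0,13],down(p[2])) for th in (1.4,1.5,1.58)])
g=get_image('side');save('s4',cv2.resize(g['img'][150:400,180:440],None,fx=2.5,fy=2.5))
g=get_image('wrist');save('w4',g['img'])
E
```

```text
4.95 [536.27028364  83.3561224   69.07001432] [-1.52499756 -1.87593017 13.52933669] 7.264337623976629
d [0.0009, -0.0086, -0.0005] w [0.2, 0.2, 0.6]
d [0.0034, -0.0012, -0.0004] w [0.2, 0.2, 0.6]
d [0.0058, 0.0045, -0.0004] w [0.2, 0.2, 0.6]
```

View pics/s4.png

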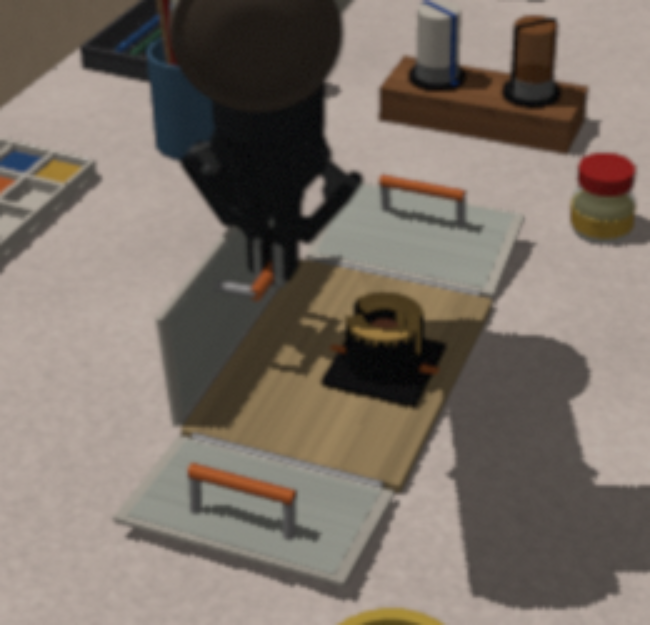

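View pics/w4.png

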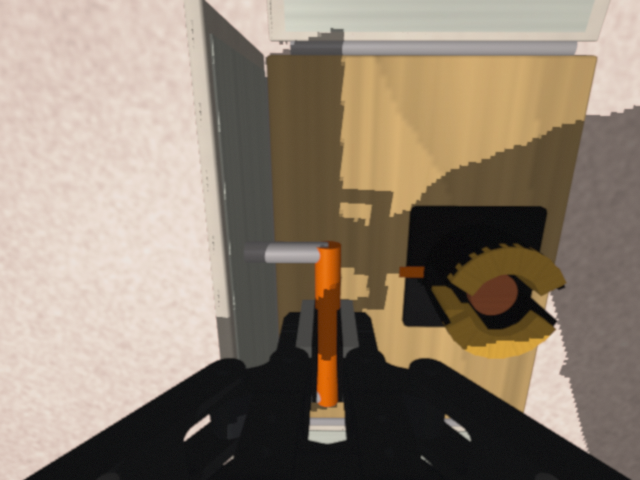

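>>> arm_command([
  {"dx": 0.004, "dy": 0.006, "dz": 0, "wx": 0, "wy": 0, "wz": 0.6, "gripper": 1},
  {"dx": 0.006, "dy": 0.01, "dz": 0, "wx": 0, "wy": 0, "wz": 0.6, "gripper": 1},
  {"dx": 0.006, "dy": 0.01, "dz": 0, "wx": 0, "wy": 0, "wz": 0.6, "gripper": 1},
  {"dx": 0.006, "dy": 0.006, "dz": 0, "wx": 0, "wy": 0, "wz": 0.6, "gripper": 0.4},
  {"dx": 0.006, "dy": 0.006, "dz": 0, "wx": 0, "wy": 0, "wz": 0.6, "gripper": 0.4},
  {"dx": -0.01, "dy": 0.006, "dz": 0, "wx": 0, "wy": 0, "wz": 0.6, "gripper": 0.4},
  {"dx": -0.05, "dy": 0.006, "dz": 0, "wx": 0, "wy": 0, "wz": 0.6, "gripper": 0.4},
  {"dx": -0.1, "dy": 0.006, "dz": 0, "wx": 0, "wy": 0, "wz": 0.6, "gripper": 0.4},
])

```text
clock: 5.85
position: [524.5, 81.8, 165.9]
ee_rot: [-0.511, 0.489, 0.518, 0.482]
contact_force: [0.8, 1.6, 0.3]
gripper_width: 25.2
```

```bash
python3 - <<'E'
from h import *
p=np.load('pose.npy')
s=arm.read_state();print(s['clock'],s['position'],s['contact_force'],s['gripper_width'],s['joints'])
g=get_image('side');save('s5',cv2.resize(g['img'][150:400,180:440],None,fx=2.5,fy=2.5))
b=refl(panel_pt('right',p[4],70,0,34),p)[0]
for sgn in (1,-1):
    Rt=down(p[2]+sgn*np.pi/2);rows([(b+[0,0,60],Rt),(b-[0,0,16],Rt)])
E
```

```text
5.85 [524.51045175  81.80529571 165.88825954] [0.84567127 1.57083572 0.3097544 ] 25.2144223628764 [ 0.45688381  0.29158892 -0.30542839 -0.00733235 -0.98645588 -0.39401373]
d [0.0635, 0.0484, -0.1758] w [-89.7, -0.1, 0.5]
d [0.1395, 0.0488, -0.1761] w [-89.7, -0.1, 0.5]
d [0.0635, 0.0484, -0.1758] w [90.3, 0.5, 0.1]
d [0.1395, 0.0488, -0.1761] w [90.3, 0.5, 0.1]
```

View pics/s5.png

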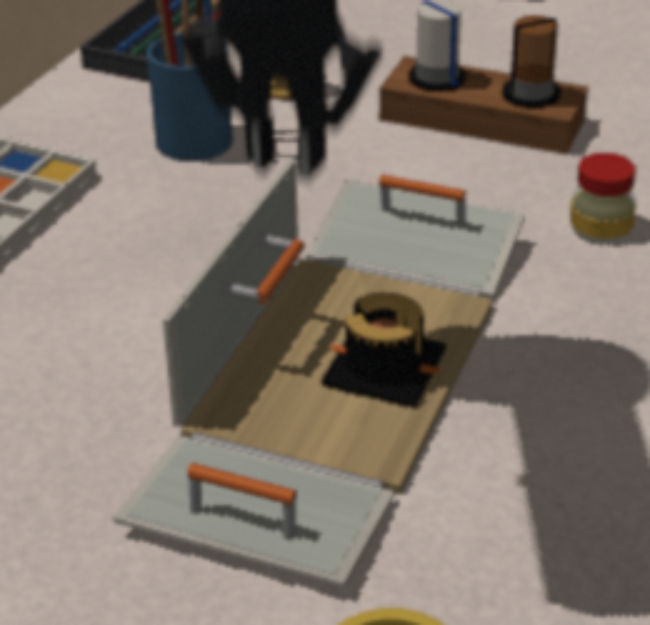

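>>> arm_command([
  {"dx": 0, "dy": 0.012, "dz": -0.044, "wx": -8.5, "wy": 0, "wz": 0, "gripper": 0.2},
  {"dx": 0, "dy": 0.024, "dz": -0.088, "wx": -17, "wy": 0, "wz": 0, "gripper": 0.2},
  {"dx": 0, "dy": 0.036, "dz": -0.132, "wx": -25.5, "wy": 0, "wz": 0, "gripper": 0.2},
  {"dx": 0, "dy": 0.048, "dz": -0.176, "wx": -34, "wy": 0, "wz": 0, "gripper": 0.2},
  {"dx": 0.015, "dy": 0.0485, "dz": -0.176, "wx": -42.5, "wy": 0, "wz": 0, "gripper": 0.2},
  {"dx": 0.03, "dy": 0.0485, "dz": -0.176, "wx": -51, "wy": 0, "wz": 0, "gripper": 0.2},
  {"dx": 0.045, "dy": 0.0485, "dz": -0.176, "wx": -59.5, "wy": 0, "wz": 0, "gripper": 0.2},
  {"dx": 0.06, "dy": 0.0485, "dz": -0.176, "wx": -68, "wy": 0, "wz": 0, "gripper": 0.2},
])

```text
clock: 6.7
position: [491.9, -95.1, 114.0]
ee_rot: [0.698, -0.118, -0.696, -0.122]
contact_force: [0.1, -0.0, -0.4]
gripper_width: 34.1
```

```bash
python3 - <<'E'
from h import *
p=np.load('pose.npy')
s=arm.read_state();print(s['clock'],s['position'],s['contact_force'],s['gripper_width'],s['joints'])
b=refl(panel_pt('right',p[4],70,0,34),p)[0]
Rt=down(p[2]+np.pi/2);rows([(b+[0,0,10],Rt),(b-[0,0,17],Rt)])
E
```

```text
6.7 [491.92303601 -95.10271898 114.03511544] [ 0.11248738 -0.04952266 -0.35990151] 34.11044224584892 [ 0.13082478  0.29943661 -0.45185808 -0.00615572 -0.81583174  1.10255492]
d [0.052, -0.0004, -0.0013] w [-22.8, -0.1, 0.3]
d [0.079, -0.0003, -0.0012] w [-22.8, -0.1, 0.3]
```

>>> arm_command([
  {"dx": 0.01, "dy": 0, "dz": -0.001, "wx": -8, "wy": 0, "wz": 0, "gripper": 0.2},
  {"dx": 0.02, "dy": 0, "dz": -0.001, "wx": -16, "wy": 0, "wz": 0, "gripper": 0.2},
  {"dx": 0.03, "dy": 0, "dz": -0.001, "wx": -22.8, "wy": 0, "wz": 0, "gripper": 0.2},
  {"dx": 0.06, "dy": 0, "dz": -0.001, "wx": -22.8, "wy": 0, "wz": 0, "gripper": 0.2},
  {"dx": 0.079, "dy": 0, "dz": -0.001, "wx": -22.8, "wy": 0, "wz": 0, "gripper": 0.2},
  {"dx": 0.079, "dy": 0, "dz": -0.001, "wx": -22.8, "wy": 0, "wz": 0, "gripper": 0.2},
  {"dx": 0.079, "dy": 0, "dz": -0.001, "wx": -22.8, "wy": 0, "wz": 0, "gripper": 0.6},
  {"dx": 0.079, "dy": 0, "dz": -0.001, "wx": -22.8, "wy": 0, "wz": 0, "gripper": 1},
])

```text
clock: 7.5
position: [493.5, -94.7, 35.7]
ee_rot: [0.708, 0.022, -0.705, 0.018]
contact_force: [0.6, 0.3, -5.0]
gripper_width: 8.3
```

```bash
python3 - <<'E'
from h import *
p=np.load('pose.npy')
s=arm.read_state();print(s['clock'],s['position'],s['contact_force'],s['gripper_width'])
g=get_image('wrist');save('w6',g['img'])
arc('right',p[4],1.6,14,p,g=17,Rt=down(p[2]+np.pi/2))
E
```

```text
7.5 [493.4878755  -94.66657773  35.65821386] [ 0.61482463  0.25251428 -4.97098223] 8.34454588120582
d [-0.0056, -0.0048, 0.0001] w [0.0, -0.3, 0.3]
d [-0.0112, -0.0104, 0.0] w [0.0, -0.3, 0.3]
d [-0.0162, -0.0165, 0.0] w [0.0, -0.3, 0.3]
d [-0.0206, -0.0231, -0.0] w [0.0, -0.3, 0.3]
d [-0.0242, -0.0302, -0.0] w [0.0, -0.3, 0.3]
d [-0.0272, -0.0375, -0.0] w [0.0, -0.3, 0.3]
d [-0.0294, -0.0451, -0.0001] w [0.0, -0.3, 0.3]
d [-0.0307, -0.0529, -0.0001] w [0.0, -0.3, 0.3]
d [-0.0313, -0.0609, -0.0001] w [0.0, -0.3, 0.3]
d [-0.0311, -0.0688, -0.0001] w [0.0, -0.3, 0.3]
d [-0.0301, -0.0766, -0.0001] w [0.0, -0.3, 0.3]
d [-0.0283, -0.0844, -0.0001] w [0.0, -0.3, 0.3]
d [-0.0257, -0.0918, -0.0001] w [0.0, -0.3, 0.3]
d [-0.0223, -0.099, -0.0] w [0.0, -0.3, 0.3]
```

View pics/w6.png

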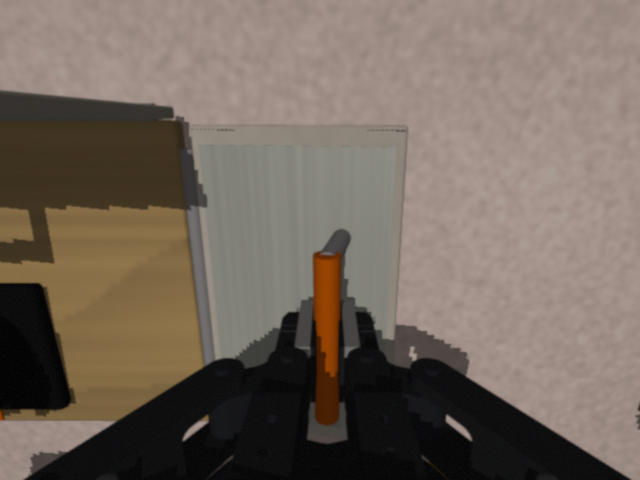

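>>> arm_command([
  {"dx": 0, "dy": 0, "dz": 0, "wx": 0, "wy": 0, "wz": 0.3, "gripper": 1},
  {"dx": -0.0056, "dy": -0.0048, "dz": 0, "wx": 0, "wy": 0, "wz": 0.3, "gripper": 1},
  {"dx": -0.0112, "dy": -0.0104, "dz": 0, "wx": 0, "wy": 0, "wz": 0.3, "gripper": 1},
  {"dx": -0.0162, "dy": -0.0165, "dz": 0, "wx": 0, "wy": 0, "wz": 0.3, "gripper": 1},
  {"dx": -0.0206, "dy": -0.0231, "dz": 0, "wx": 0, "wy": 0, "wz": 0.3, "gripper": 1},
  {"dx": -0.0242, "dy": -0.0302, "dz": 0, "wx": 0, "wy": 0, "wz": 0.3, "gripper": 1},
  {"dx": -0.0272, "dy": -0.0375, "dz": 0, "wx": 0, "wy": 0, "wz": 0.3, "gripper": 1},
  {"dx": -0.0294, "dy": -0.0451, "dz": 0, "wx": 0, "wy": 0, "wz": 0.3, "gripper": 1},
])

```text
clock: 8.35
position: [491.0, -50.2, 67.2]
ee_rot: [0.709, 0.02, -0.705, 0.021]
contact_force: [-0.4, -6.2, 2.8]
gripper_width: 7.6
```

```bash
python3 - <<'E'
from h import *
p=np.load('pose.npy')
s=arm.read_state();print(s['clock'],s['position'],s['contact_force'],s['gripper_width'])
arc('right',.887,1.6,7,p,g=17,Rt=down(p[2]+np.pi/2))
E
```

```text
8.35 [491.01339409 -50.23528048  67.16603804] [-0.43108609 -6.21665139  2.83817997] 7.554774336341792
d [0.0005, -0.0083, 0.0001] w [0.1, -0.3, -0.1]
d [-0.0002, -0.0162, 0.0001] w [0.1, -0.3, -0.1]
d [0.0, -0.0242, 0.0001] w [0.1, -0.3, -0.1]
d [0.001, -0.032, 0.0001] w [0.1, -0.3, -0.1]
d [0.0028, -0.0397, 0.0001] w [0.1, -0.3, -0.1]
d [0.0053, -0.0472, 0.0001] w [0.1, -0.3, -0.1]
d [0.0086, -0.0545, 0.0001] w [0.1, -0.3, -0.1]
```

>>> arm_command([
  {"dx": 0.0005, "dy": -0.0083, "dz": 0, "wx": 0, "wy": 0, "wz": 0, "gripper": 1},
  {"dx": 0, "dy": -0.0162, "dz": 0, "wx": 0, "wy": 0, "wz": 0, "gripper": 1},
  {"dx": 0, "dy": -0.0242, "dz": 0, "wx": 0, "wy": 0, "wz": 0, "gripper": 1},
  {"dx": 0.001, "dy": -0.032, "dz": 0, "wx": 0, "wy": 0, "wz": 0, "gripper": 1},
  {"dx": 0.003, "dy": -0.0397, "dz": 0, "wx": 0, "wy": 0, "wz": 0, "gripper": 1},
  {"dx": 0.0055, "dy": -0.0472, "dz": 0, "wx": 0, "wy": 0, "wz": 0, "gripper": 1},
  {"dx": 0.0085, "dy": -0.0565, "dz": 0, "wx": 0, "wy": 0, "wz": 0, "gripper": 1},
  {"dx": 0.0085, "dy": -0.0575, "dz": 0, "wx": 0, "wy": 0, "wz": 0, "gripper": 1},
])

```text
clock: 9.15
position: [487.9, 1.9, 61.8]
ee_rot: [0.708, 0.018, -0.706, 0.026]
contact_force: [5.9, -37.6, 12.0]
gripper_width: 7.3
```

```bash
python3 - <<'E'
from h import *
p=np.load('pose.npy')
s=arm.read_state();print(s['clock'],s['position'],s['contact_force'],s['gripper_width'])
rows([(refl(panel_pt('right',1.571,70,0,34),p)[0]-[0,0,17],down(p[2]+np.pi/2))])
g=get_image('wrist');save('w7',g['img'])
g=get_image('side');save('s7',cv2.resize(g['img'][150:400,180:440],None,fx=2.5,fy=2.5))
E
```

```text
9.15 [487.883579     1.8972659   61.78900829] [  5.90883177 -37.55073775  11.97985702] 7.283878294234966
d [0.0023, -0.0002, -0.0001] w [0.3, -0.2, -0.7]
```

View pics/w7.png

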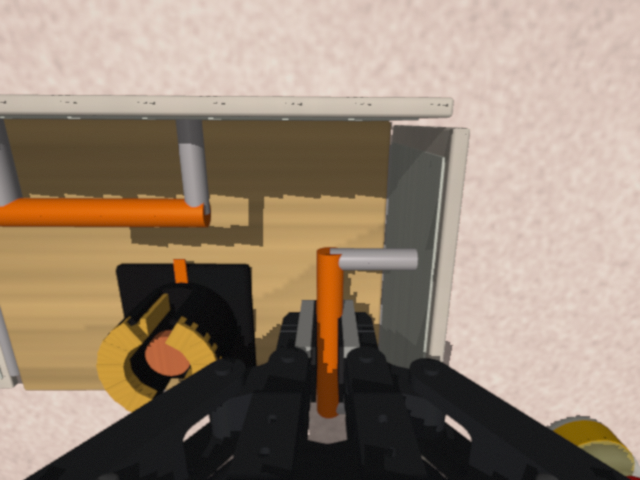

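View pics/s7.png

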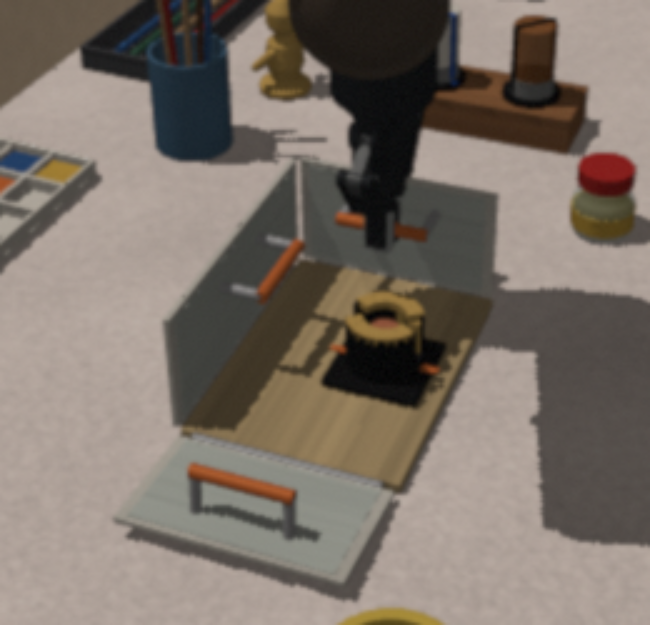

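```bash
python3 - <<'E'
from h import *
p=np.load('pose.npy')
b=refl(panel_pt('left',p[3],70,0,34),p)[0]
Rt=down(p[2]+np.pi/2);rows([(b+[0,0,100],Rt),(b-[0,0,17],Rt)])
E
```

```text
d [-0.0874, -0.2561, -0.0014] w [0.2, -0.2, -0.6]
d [0.0296, -0.2573, -0.0009] w [0.2, -0.2, -0.6]
```

>>> arm_command([
  {"dx": 0, "dy": 0.003, "dz": 0, "wx": 0, "wy": 0, "wz": 0, "gripper": 0.4},
  {"dx": 0, "dy": 0.003, "dz": 0, "wx": 0, "wy": 0, "wz": 0, "gripper": 0.4},
  {"dx": 0, "dy": 0.002, "dz": 0, "wx": 0, "wy": 0, "wz": 0, "gripper": 0.4},
  {"dx": -0.02, "dy": 0.002, "dz": 0, "wx": 0, "wy": 0, "wz": 0, "gripper": 0.4},
  {"dx": -0.06, "dy": 0.002, "dz": 0, "wx": 0, "wy": 0, "wz": 0, "gripper": 0.3},
  {"dx": -0.1, "dy": 0, "dz": 0, "wx": 0, "wy": 0, "wz": 0, "gripper": 0.2},
  {"dx": -0.11, "dy": -0.05, "dz": 0, "wx": 0, "wy": 0, "wz": 0, "gripper": 0.2},
  {"dx": -0.11, "dy": -0.1, "dz": 0, "wx": 0, "wy": 0, "wz": 0, "gripper": 0.2},
])

```text
clock: 10.05
position: [482.6, 103.9, 173.6]
ee_rot: [0.71, 0.018, -0.703, 0.023]
contact_force: [1.7, -0.9, -0.8]
gripper_width: 34.0
```

```bash
python3 - <<'E'
from h import *
p=np.load('pose.npy')
s=arm.read_state();print(s['clock'],s['position'],s['contact_force'],s['gripper_width'])
b=refl(panel_pt('left',p[3],70,0,34),p)[0]
Rt=down(p[2]+np.pi/2);rows([(b+[0,0,60],Rt),(b-[0,0,17],Rt)])
g=get_image('side');save('s8',cv2.resize(g['img'][150:400,180:440],None,fx=2.5,fy=2.5))
E
```

```text
10.05 [482.55138977 103.91213451 173.63108882] [ 1.65579137 -0.87167084 -0.82955056] 33.99391308557932
d [0.0659, -0.1552, 0.0006] w [0.1, -0.5, -0.4]
d [0.1429, -0.1557, 0.0014] w [0.1, -0.5, -0.4]
```

View pics/s8.png

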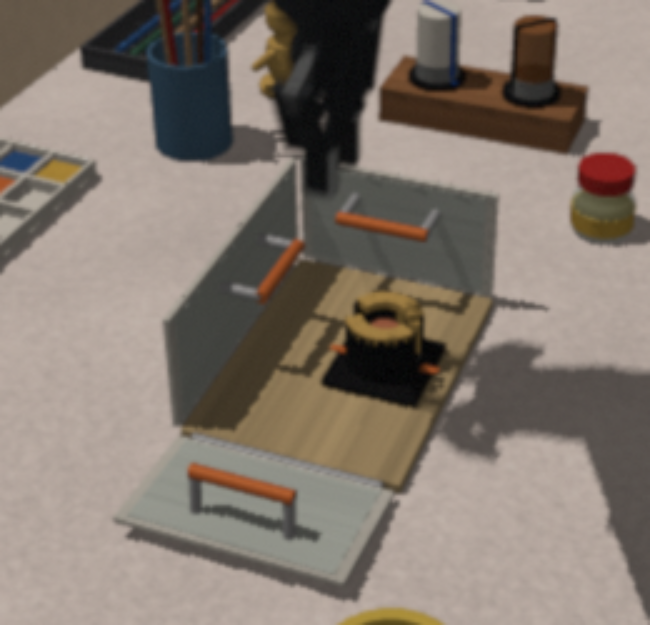

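>>> arm_command([
  {"dx": 0, "dy": -0.05, "dz": 0, "wx": 0, "wy": 0, "wz": 0, "gripper": 0.2},
  {"dx": 0.01, "dy": -0.1, "dz": 0.001, "wx": 0, "wy": 0, "wz": 0, "gripper": 0.2},
  {"dx": 0.04, "dy": -0.145, "dz": 0.001, "wx": 0, "wy": -0.5, "wz": -0.4, "gripper": 0.2},
  {"dx": 0.075, "dy": -0.1555, "dz": 0.001, "wx": 0, "wy": -0.5, "wz": -0.4, "gripper": 0.2},
  {"dx": 0.115, "dy": -0.1555, "dz": 0.001, "wx": 0, "wy": -0.5, "wz": -0.4, "gripper": 0.2},
  {"dx": 0.143, "dy": -0.1555, "dz": 0.001, "wx": 0, "wy": -0.5, "wz": -0.4, "gripper": 0.2},
  {"dx": 0.143, "dy": -0.1555, "dz": 0.001, "wx": 0, "wy": -0.5, "wz": -0.4, "gripper": 0.6},
  {"dx": 0.143, "dy": -0.1555, "dz": 0.001, "wx": 0, "wy": -0.5, "wz": -0.4, "gripper": 1},
])

```text
clock: 10.9
position: [468.8, 257.4, 25.5]
ee_rot: [-0.703, -0.018, 0.711, -0.028]
contact_force: [8.7, -16.3, -13.3]
gripper_width: 8.0
```

```bash
python3 - <<'E'
from h import *
p=np.load('pose.npy')
s=arm.read_state();print(s['clock'],s['position'],s['contact_force'],s['gripper_width'])
g=get_image('wrist');save('w9',g['img'])
arc('left',p[3],1.6,14,p,g=17,Rt=down(p[2]+np.pi/2))
E
```

```text
10.9 [468.80670795 257.39349533  25.50508226] [  8.65902601 -16.30405255 -13.28664339] 7.9656083484339595
d [-0.0109, 0.0041, -0.0046] w [0.4, 0.6, -0.7]
d [-0.0172, 0.0096, -0.0045] w [0.4, 0.6, -0.7]
d [-0.0229, 0.0157, -0.0043] w [0.4, 0.6, -0.7]
d [-0.0279, 0.0225, -0.0042] w [0.4, 0.6, -0.7]
d [-0.0322, 0.0297, -0.0041] w [0.4, 0.6, -0.7]
d [-0.0356, 0.0373, -0.004] w [0.4, 0.6, -0.7]
d [-0.0382, 0.0453, -0.004] w [0.4, 0.6, -0.7]
d [-0.04, 0.0535, -0.0039] w [0.4, 0.6, -0.7]
d [-0.0408, 0.0619, -0.0038] w [0.4, 0.6, -0.7]
d [-0.0407, 0.0703, -0.0037] w [0.4, 0.6, -0.7]
d [-0.0398, 0.0786, -0.0037] w [0.4, 0.6, -0.7]
d [-0.0379, 0.0868, -0.0037] w [0.4, 0.6, -0.7]
d [-0.0352, 0.0947, -0.0036] w [0.4, 0.6, -0.7]
d [-0.0316, 0.1023, -0.0036] w [0.4, 0.6, -0.7]
```

View pics/w9.png

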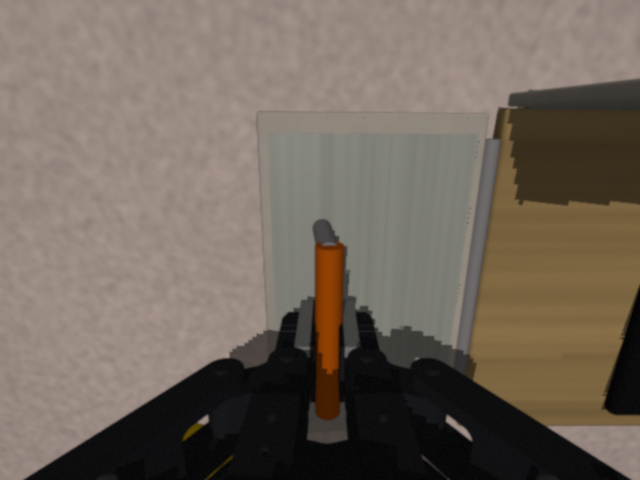

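>>> arm_command([
  {"dx": -0.004, "dy": 0.0, "dz": -0.0035, "wx": 0, "wy": 0.6, "wz": -0.7, "gripper": 1},
  {"dx": -0.011, "dy": 0.0041, "dz": -0.0045, "wx": 0, "wy": 0.6, "wz": -0.7, "gripper": 1},
  {"dx": -0.0172, "dy": 0.0096, "dz": -0.0045, "wx": 0, "wy": 0.6, "wz": -0.7, "gripper": 1},
  {"dx": -0.0229, "dy": 0.0157, "dz": -0.0043, "wx": 0, "wy": 0.6, "wz": -0.7, "gripper": 1},
  {"dx": -0.0279, "dy": 0.0225, "dz": -0.0042, "wx": 0, "wy": 0.6, "wz": -0.7, "gripper": 1},
  {"dx": -0.0322, "dy": 0.0297, "dz": -0.0041, "wx": 0, "wy": 0.6, "wz": -0.7, "gripper": 1},
  {"dx": -0.0356, "dy": 0.0373, "dz": -0.004, "wx": 0, "wy": 0.6, "wz": -0.7, "gripper": 1},
  {"dx": -0.0382, "dy": 0.0453, "dz": -0.004, "wx": 0, "wy": 0.6, "wz": -0.7, "gripper": 1},
])

```text
clock: 11.75
position: [471.8, 211.9, 63.9]
ee_rot: [-0.704, -0.021, 0.71, -0.022]
contact_force: [-8.9, 3.7, -8.3]
gripper_width: 7.4
```

```bash
python3 - <<'E'
from h import *
p=np.load('pose.npy')
s=arm.read_state();print(s['clock'],s['position'],s['contact_force'],s['gripper_width'])
arc('left',.845,1.6,7,p,g=17,Rt=down(p[2]+np.pi/2))
E
```

```text
11.75 [471.78436737 211.87882795  63.86829687] [-8.86579778  3.73031033 -8.28022927] 7.369098019423125
d [-0.0024, 0.0076, -0.0043] w [0.3, 0.5, -0.0]
d [-0.0033, 0.0159, -0.0042] w [0.3, 0.5, -0.0]
d [-0.0034, 0.0243, -0.0042] w [0.3, 0.5, -0.0]
d [-0.0025, 0.0326, -0.0042] w [0.3, 0.5, -0.0]
d [-0.0007, 0.0408, -0.0041] w [0.3, 0.5, -0.0]
d [0.0019, 0.0488, -0.0041] w [0.3, 0.5, -0.0]
d [0.0054, 0.0564, -0.0041] w [0.3, 0.5, -0.0]
```

>>> arm_command([
  {"dx": -0.0024, "dy": 0.0076, "dz": -0.002, "wx": 0, "wy": 0, "wz": 0, "gripper": 1},
  {"dx": -0.0033, "dy": 0.0159, "dz": -0.002, "wx": 0, "wy": 0, "wz": 0, "gripper": 1},
  {"dx": -0.0034, "dy": 0.0243, "dz": -0.002, "wx": 0, "wy": 0, "wz": 0, "gripper": 1},
  {"dx": -0.0025, "dy": 0.0326, "dz": -0.002, "wx": 0, "wy": 0, "wz": 0, "gripper": 1},
  {"dx": -0.0007, "dy": 0.0408, "dz": -0.002, "wx": 0, "wy": 0, "wz": 0, "gripper": 1},
  {"dx": 0.002, "dy": 0.0488, "dz": -0.002, "wx": 0, "wy": 0, "wz": 0, "gripper": 1},
  {"dx": 0.0055, "dy": 0.0575, "dz": -0.002, "wx": 0, "wy": 0, "wz": 0, "gripper": 1},
  {"dx": 0.0055, "dy": 0.058, "dz": -0.002, "wx": 0, "wy": 0, "wz": 0, "gripper": 1},
])

```text
clock: 12.55
position: [475.3, 156.3, 60.9]
ee_rot: [-0.703, -0.022, 0.71, -0.02]
contact_force: [-15.7, 12.9, 9.7]
gripper_width: 7.6
```

```bash
python3 - <<'E'
from h import *
p=np.load('pose.npy')
s=arm.read_state();print(s['clock'],s['position'],s['contact_force'],s['gripper_width'])
rows([(refl(panel_pt('left',1.571,70,0,34),p)[0]-[0,0,17],down(p[2]+np.pi/2))])
g=get_image('wrist');save('w10',g['img'])
E
```

```text
12.55 [475.31060205 156.30084198  60.87048018] [-15.70479978  12.87311402   9.68730699] 7.57906660480076
d [0.0013, -0.0013, -0.004] w [0.2, 0.5, 0.2]
```

View pics/w10.png

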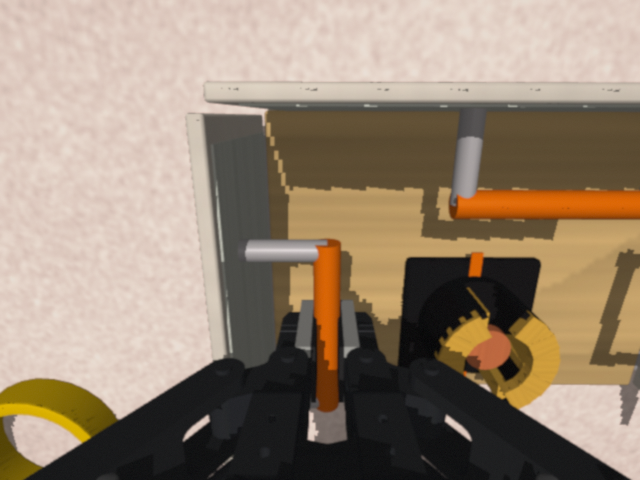

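>>> arm_command([
  {"dx": 0, "dy": 0.002, "dz": -0.002, "wx": 0, "wy": 0, "wz": 0, "gripper": 1},
  {"dx": 0, "dy": -0.002, "dz": -0.002, "wx": 0, "wy": 0, "wz": 0, "gripper": 0.4},
  {"dx": 0, "dy": -0.002, "dz": -0.002, "wx": 0, "wy": 0, "wz": 0, "gripper": 0.4},
  {"dx": 0, "dy": -0.001, "dz": -0.002, "wx": 0, "wy": 0, "wz": 0, "gripper": 0.4},
  {"dx": -0.02, "dy": -0.001, "dz": -0.002, "wx": 0, "wy": 0, "wz": 0, "gripper": 0.4},
  {"dx": -0.06, "dy": -0.001, "dz": -0.002, "wx": 0, "wy": 0, "wz": 0, "gripper": 0.2},
  {"dx": -0.11, "dy": 0.03, "dz": -0.002, "wx": 0, "wy": 0, "wz": 0, "gripper": 0},
  {"dx": -0.16, "dy": 0.07, "dz": 0.03, "wx": 0, "wy": 0, "wz": 0, "gripper": 0},
])

```text
clock: 13.4
position: [464.0, 101.5, 202.3]
ee_rot: [-0.705, -0.023, 0.709, -0.02]
contact_force: [0.0, -0.8, -0.6]
gripper_width: 42.9
```

```bash
python3 - <<'E'
from h import *
s=arm.read_state();print(s['clock'],s['position'],s['contact_force'],s['gripper_width'],s['joint_vel'].round(2))
s=arm.read_state()
g=get_image('wrist');save('w11',g['img']);np.savez('w11.npz',img=g['img'],pos=s['position'],q=s['ee_rot'])
g=get_image('side');save('s11',cv2.resize(g['img'][150:400,180:440],None,fx=2.5,fy=2.5))
E
```

```text
13.4 [464.04928843 101.45792022 202.34330692] [ 0.04043001 -0.77287797 -0.64210229] 42.92531075705781 [-0.33 -0.83 -0.07 -0.01 -0.79  0.3 ]
```

View pics/w11.png

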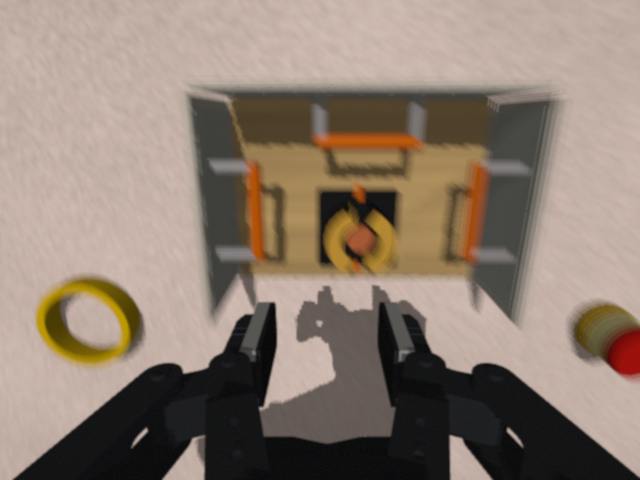

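View pics/s11.png

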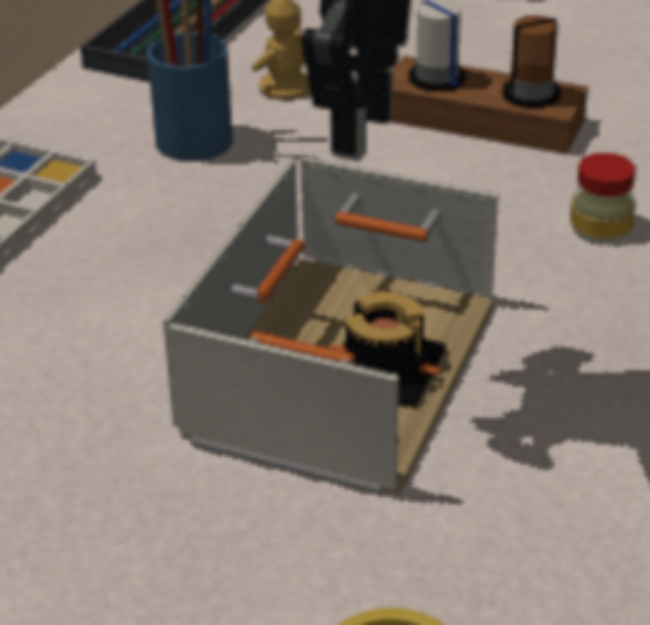

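```bash
python3 - <<'E'
from h import *
for i in range(3): g=get_image('wrist')
s=arm.read_state();print(s['clock'],s['position'],s['joint_vel'].round(3))
g=get_image('wrist');save('w12',g['img']);np.savez('w12.npz',img=g['img'],pos=s['position'],q=s['ee_rot'])
s=arm.read_state();print(s['clock'],s['position'],s['joint_vel'].round(3))
c=g['img'][70:300,170:580];
save('w12c',cv2.resize(c,(800,449),interpolation=cv2.INTER_CUBIC))
p=np.load('pose.npy')
P=[(80,-109,10),(-80,-109,10),(-80,109,10),(80,109,10),(-30,0,58)]
print(proj(refl(P,p),g,s).round(1).tolist())
for k in ('left','right','back'): print(k,proj(refl([panel_pt(k,1.571,70,v,34) for v in(-35,35)],p),g,s).round(1).tolist())
E
```

```text
13.65 [461.73159093 101.18399137 199.70034008] [ 0.015  0.036 -0.011 -0.002 -0.    -0.   ]
13.7 [461.53519232 101.3425707  198.86920366] [ 0.007  0.025 -0.004  0.    -0.001 -0.   ]
[[488.8, 91.3], [464.7, 272.5], [235.7, 271.4], [221.1, 90.3], [355.0, 237.5]]
left [[252.1, 251.0], [245.9, 155.2]]
right [[461.0, 252.0], [473.2, 156.1]]
back [[412.1, 134.7], [308.3, 134.3]]
```

View pics/w12c.png

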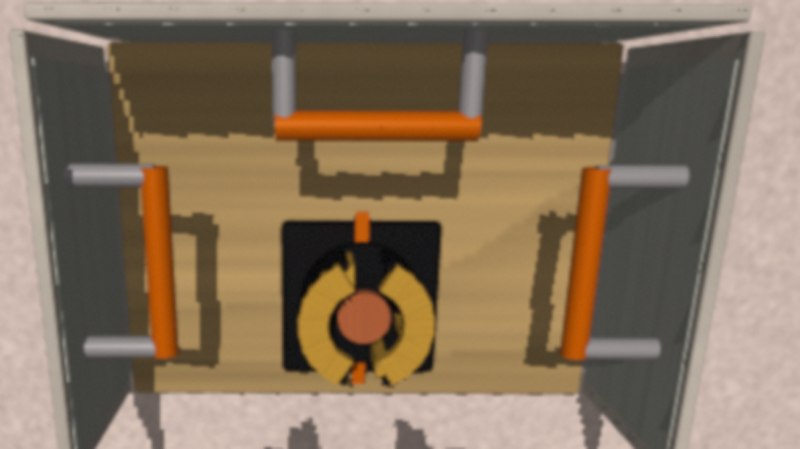

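```bash
cat > fit2.py <<'E'
from h import *
from scipy.optimize import least_squares
z=np.load('w12.npz');st={'position':(z['pos']+[461.53,101.34,198.87])/2,'ee_rot':z['q']}
g=get_image('wrist')
p0=np.load('pose.npy')
crop=lambda u,v:np.array([170+u/1.951,70+v/1.951])
ob=[]
for k,e in dict(back=[(276,128),(481,128)],left=[(166,355),(154,168)],right=[(575,357),(597,168)]).items():
    vs=(35,-35) if k=='back' else (-35,35)
    for v,uv in zip(vs,e): ob.append((panel_pt(k,1.571,70,v,34),crop(*uv)))
ob.append(((-80,109,10),crop(133,393)));ob.append(((-80,-109,10),crop(580,393)))
P=np.array([o[0] for o in ob]);U=np.array([o[1] for o in ob])
f=lambda q:(proj(refl(P,q),g,st)-U).ravel()
r=least_squares(f,p0[:3]);print('w12 only',r.x, f(r.x).round(1).reshape(-1,2).tolist())
q=r.x
a=np.linspace(0,2*np.pi,400)
for rad in (27.5,15.5):
    ring=proj(refl(np.c_[-30+rad*np.cos(a),rad*np.sin(a),0*a+58],q),g,st)
    c=(ring-[170,70])*1.951;print(rad,c.min(0),c.max(0))
print('rim',refl((-30,0,58),q))
E
python3 fit2.py
```

```text
w12 only [4.83527725e+02 7.76062133e+01 5.80028605e-02] [[0.2, -0.5], [-1.3, -0.4], [0.5, -0.3], [0.6, -0.0], [-0.6, -0.8], [0.3, 0.4], [0.5, 0.7], [0.1, 1.3]]
27.5 [299.08029316 261.07332376] [435.05465643 390.46810559]
15.5 [328.70546562 290.64247937] [405.32182323 363.52985716]
rim [[453.57817567  75.86710299  58.        ]]
```

```bash
python3 - <<'E'
from h import *
p=np.load('pose.npy')
rows([((561.5,-309,200),down(p[2]+np.pi/2))])
E
```

```text
d [-0.0035, 0.4157, -0.0753] w [0.2, 0.7, 0.1]
```

>>> arm_command([
  {"dx": -0.002, "dy": 0.04, "dz": -0.008, "wx": 0, "wy": 0.7, "wz": 0, "gripper": -0.2},
  {"dx": -0.002, "dy": 0.089, "dz": -0.016, "wx": 0, "wy": 0.7, "wz": 0, "gripper": -0.2},
  {"dx": -0.002, "dy": 0.138, "dz": -0.025, "wx": 0, "wy": 0.7, "wz": 0, "gripper": -0.2},
  {"dx": -0.002, "dy": 0.187, "dz": -0.034, "wx": 0, "wy": 0.7, "wz": 0, "gripper": -0.2},
  {"dx": -0.002, "dy": 0.236, "dz": -0.043, "wx": 0, "wy": 0.7, "wz": 0, "gripper": -0.2},
  {"dx": -0.002, "dy": 0.284, "dz": -0.052, "wx": 0, "wy": 0.7, "wz": 0, "gripper": -0.2},
  {"dx": -0.002, "dy": 0.332, "dz": -0.06, "wx": 0, "wy": 0.7, "wz": 0, "gripper": -0.2},
  {"dx": -0.002, "dy": 0.38, "dz": -0.069, "wx": 0, "wy": 0.7, "wz": 0, "gripper": -0.2},
])

```text
clock: 14.55
position: [553.3, -275.4, 196.5]
ee_rot: [-0.706, -0.023, 0.708, -0.02]
contact_force: [1.2, 0.0, -0.1]
gripper_width: 51.4
```

```bash
python3 - <<'E'
from h import *
p=np.load('pose.npy')
s=arm.read_state();print(s['clock'],s['position'],s['contact_force'],s['gripper_width'])
rows([((561.5,-309,190),down(p[2]+np.pi/2))])
E
```

```text
14.55 [ 553.31997969 -275.3584234   196.49324771] [ 1.16847743  0.00453069 -0.08553003] 51.41117638695539
d [0.0064, 0.0341, -0.0062] w [0.2, 0.2, 0.2]
```

>>> arm_command([
  {"dx": -0.01, "dy": 0.025, "dz": -0.005, "wx": 0, "wy": 0.2, "wz": 0, "gripper": -0.6},
  {"dx": -0.01, "dy": 0.034, "dz": -0.006, "wx": 0, "wy": 0.2, "wz": 0, "gripper": -0.6},
  {"dx": -0.01, "dy": 0.034, "dz": -0.006, "wx": 0, "wy": 0.2, "wz": 0, "gripper": -0.6},
  {"dx": -0.01, "dy": 0.034, "dz": -0.006, "wx": 0, "wy": 0.2, "wz": 0, "gripper": -0.6},
  {"dx": -0.01, "dy": 0.034, "dz": -0.006, "wx": 0, "wy": 0.2, "wz": 0, "gripper": -0.6},
  {"dx": -0.01, "dy": 0.034, "dz": -0.006, "wx": 0, "wy": 0.2, "wz": 0, "gripper": -0.6},
  {"dx": -0.01, "dy": 0.034, "dz": -0.006, "wx": 0, "wy": 0.2, "wz": 0, "gripper": -0.6},
  {"dx": -0.01, "dy": 0.034, "dz": -0.006, "wx": 0, "wy": 0.2, "wz": 0, "gripper": -0.6},
])

```text
clock: 15.35
position: [561.4, -308.4, 206.7]
ee_rot: [0.707, 0.023, -0.706, 0.02]
contact_force: [-0.5, -0.1, -0.0]
gripper_width: 68.2
```

```bash
python3 - <<'E'
from h import *
s=arm.read_state();print(s['clock'],s['position'],s['ee_rot'],s['gripper_width'],s['joint_vel'].round(3))
g=get_image('wrist');save('w13',g['img']);np.savez('w13.npz',img=g['img'],pos=s['position'],q=s['ee_rot'])
E
```

```text
15.35 [ 561.43013992 -308.38398519  206.65705231] [ 0.70710442  0.02284911 -0.70644475  0.02042211] 68.21582751675619 [-0.005  0.002  0.002  0.     0.001  0.002]
```

View pics/w13.png

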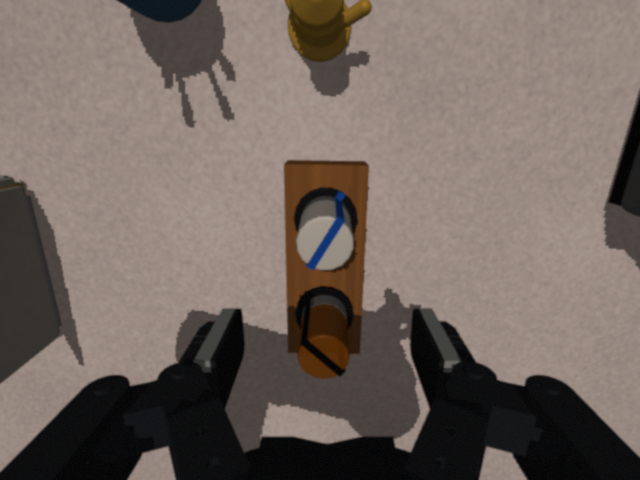

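```bash
python3 - <<'E'
from h import *
z=np.load('w13.npz');img=z['img'];st={'position':z['pos'],'ee_rot':z['q']}
save('w13c',cv2.resize(img[180:400,260:400],None,fx=4,fy=4,interpolation=cv2.INTER_CUBIC)[:600])
g=get_image('wrist')
hsv=cv2.cvtColor(img,cv2.COLOR_RGB2HSV)
m=cv2.inRange(hsv,(105,120,60),(130,255,255));m[:185]=0;m[300:]=0;m[:,:290]=0;m[:,370:]=0
ys,xs=np.nonzero(m);print(len(xs),xs.min(),xs.max(),ys.min(),ys.max())
sel=ys>222
P=unproj(np.c_[xs,ys][sel],107,g,st)[:,:2]
c=P.mean(0);w,v=np.linalg.eigh(np.cov((P-c).T));print('stripe',c,np.degrees(np.arctan2(v[1,1],v[0,1])),np.sqrt(w))
print(unproj([(325.5,241),(325,358)],107,g,st))
# rack corners top
print(unproj([(285,163),(367,163)],35,g,st).round(1))
E
```

```text
610 307 345 191 268
stripe [ 561.10463258 -306.75725915] 151.93870354223344 [ 1.45636927 10.95680687]
[[ 564.08008092 -307.72360293  107.        ]
 [ 471.69536686 -312.95913951  107.        ]]
[[ 606.1 -271.4   35. ]
 [ 610.2 -338.5   35. ]]
```

View pics/w13c.png

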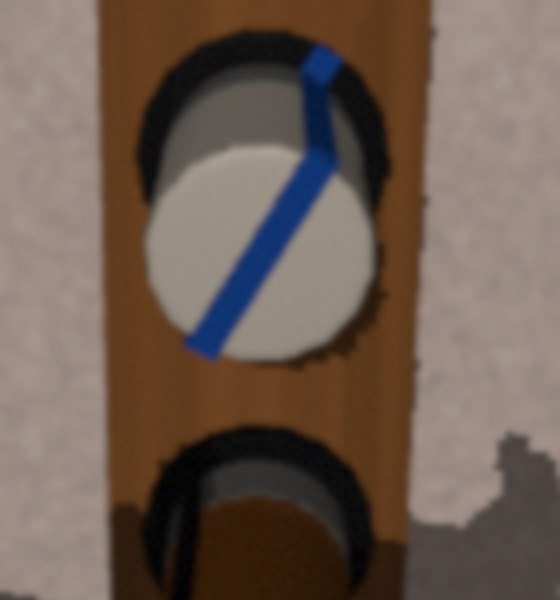

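```bash
python3 - <<'E'
from h import *
z=np.load('w13.npz');st={'position':z['pos'],'ee_rot':z['q']}
g=get_image('wrist')
e=unproj(np.array([(320,160),(203,352),(260,252)])/4+[260,180],107,g,st);print(e.round(1));d=e[0]-e[1];print(np.degrees(np.arctan2(d[1],d[0])),np.hypot(*d[:2]))
p=np.load('pose.npy')
rows([((562.3,-307.8,54),down(p[2]+np.pi/2))])
E
```

```text
[[ 579.3 -316.4  107. ]
 [ 543.8 -298.7  107. ]
 [ 562.6 -307.5  107. ]]
-26.557765838841288 39.65092779793418
d [0.1525, -0.0004, -0.0008] w [0.3, -0.1, 0.2]
```

>>> arm_command([
  {"dx": 0.045, "dy": 0, "dz": -0.001, "wx": 0.3, "wy": 0, "wz": 0.2, "gripper": -0.6},
  {"dx": 0.085, "dy": 0, "dz": -0.001, "wx": 0.3, "wy": 0, "wz": 0.2, "gripper": -0.6},
  {"dx": 0.12, "dy": 0, "dz": -0.001, "wx": 0.3, "wy": 0, "wz": 0.2, "gripper": -0.6},
  {"dx": 0.145, "dy": 0, "dz": -0.001, "wx": 0.3, "wy": 0, "wz": 0.2, "gripper": -0.6},
  {"dx": 0.1525, "dy": 0, "dz": -0.001, "wx": 0.3, "wy": 0, "wz": 0.2, "gripper": -0.6},
  {"dx": 0.1525, "dy": 0, "dz": -0.001, "wx": 0.3, "wy": 0, "wz": 0.2, "gripper": -0.6},
  {"dx": 0.1525, "dy": 0, "dz": -0.001, "wx": 0.3, "wy": 0, "wz": 0.2, "gripper": -0.6},
  {"dx": 0.1525, "dy": 0, "dz": -0.001, "wx": 0.3, "wy": 0, "wz": 0.2, "gripper": -0.6},
])

```text
clock: 16.3
position: [563.8, -308.6, 56.1]
ee_rot: [0.708, 0.019, -0.705, 0.02]
contact_force: [-0.3, -0.6, 0.1]
gripper_width: 68.3
```

```bash
python3 - <<'E'
from h import *
s=arm.read_state();print(s['clock'],s['position'],s['ee_rot'],s['gripper_width'],s['contact_force'])
p=np.load('pose.npy');rows([((562.3,-307.8,54),down(p[2]+np.pi/2))])
g=get_image('wrist');save('w14',g['img'])
g=get_image('side');save('s14',cv2.resize(g['img'][80:280,250:450],None,fx=3,fy=3))
E
```

```text
16.3 [ 563.76263393 -308.63550664   56.06244175] [ 0.70841329  0.01917029 -0.70524976  0.02014657] 68.28177749664522 [-0.31685837 -0.55280636  0.07599946]
d [0.0021, -0.0009, 0.0014] w [-0.0, -0.3, -0.1]
```

View pics/w14.png

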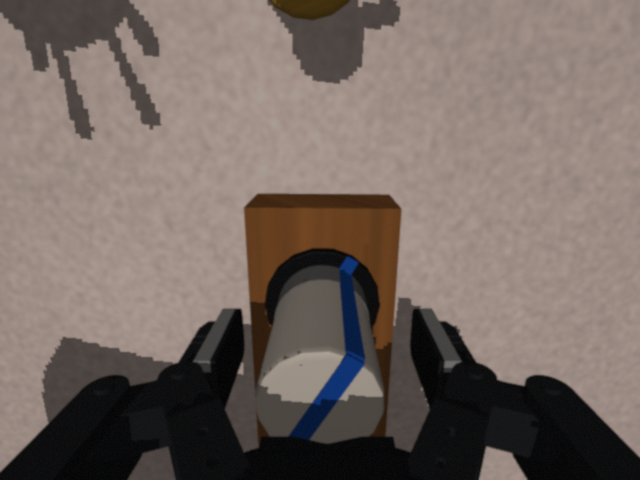

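View pics/s14.png

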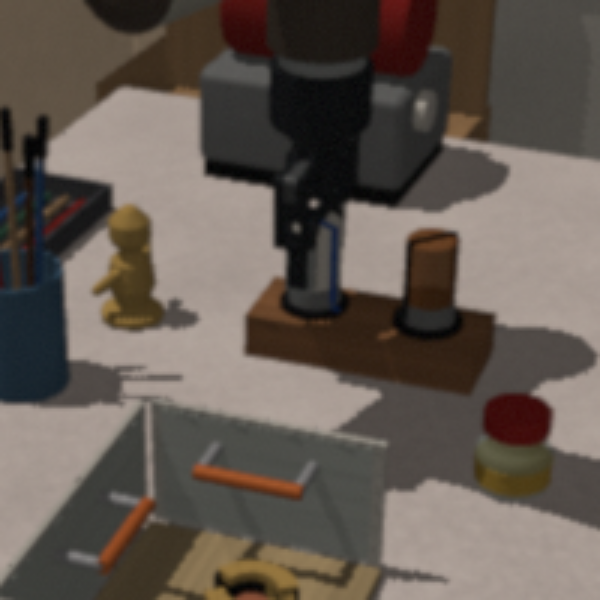

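>>> arm_command([
  {"dx": 0.001, "dy": -0.001, "dz": 0.0013, "wx": 0, "wy": -0.3, "wz": 0, "gripper": -0.6},
  {"dx": 0.001, "dy": -0.001, "dz": 0.0013, "wx": 0, "wy": -0.3, "wz": 0, "gripper": -0.3},
  {"dx": 0.001, "dy": -0.001, "dz": 0.0013, "wx": 0, "wy": -0.3, "wz": 0, "gripper": 0},
  {"dx": 0.001, "dy": -0.001, "dz": 0.0013, "wx": 0, "wy": -0.3, "wz": 0, "gripper": 1},
  {"dx": 0.001, "dy": -0.001, "dz": 0.0013, "wx": 0, "wy": -0.3, "wz": 0, "gripper": 1},
  {"dx": 0.001, "dy": -0.001, "dz": 0.0013, "wx": 0, "wy": -0.3, "wz": 0, "gripper": 1},
  {"dx": 0.001, "dy": -0.001, "dz": 0.0013, "wx": 0, "wy": -0.3, "wz": 0, "gripper": 1},
  {"dx": 0.001, "dy": -0.001, "dz": 0.0013, "wx": 0, "wy": -0.3, "wz": 0, "gripper": 1},
])

```text
clock: 17.2
position: [562.4, -307.5, 55.1]
ee_rot: [-0.707, -0.019, 0.707, -0.02]
contact_force: [-0.3, 0.6, 4.7]
gripper_width: 38.5
```

```bash
python3 - <<'E'
from h import *
s=arm.read_state();print(s['clock'],s['position'],s['ee_rot'],s['gripper_width'],s['contact_force'])
g=get_image('wrist');save('w15',g['img'])
E
```

```text
17.2 [ 562.35800831 -307.54442963   55.13516925] [-0.70657985 -0.01918026  0.70708533 -0.02018353] 38.46813797255198 [-0.31035783  0.62954134  4.7139509 ]
```

View pics/w15.png

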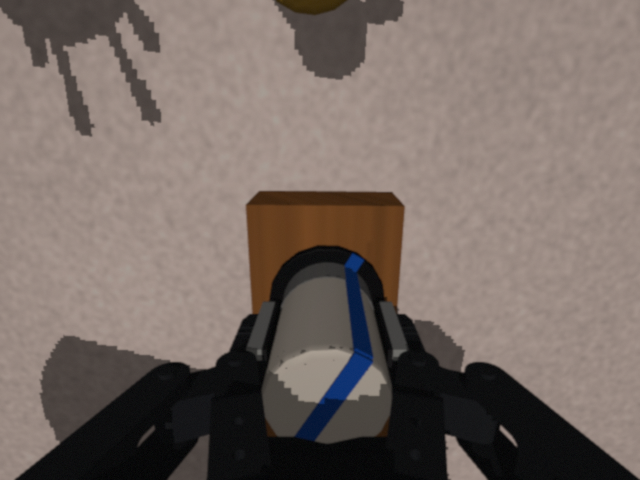

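```bash
python3 - <<'E'
from h import *
g=get_image('wrist');T=np.linalg.inv(g['T_tool_cam']);img=g['img']
a=np.linspace(0,2*np.pi,400)
def ell(c,x,r): 
    P=np.c_[0*a+x,r*np.cos(a),c+r*np.sin(a)];q=P@T[:3,:3].T+T[:3,3];k=q@g['K'].T;return k[:,:2]/k[:,2:]
for c in (-3,0,3):
    for x,r in ((-51.9,20),(14,27)): e=ell(c,x,r);print(c,x,e.min(0).round(1),e.max(0).round(1))
save('w15c',cv2.resize(img[230:470,220:440],None,fx=2.5,fy=2.5))
E
```

```text
-3 -51.9 [256.2 338.1] [392.2 450.1]
-3 14 [266.5 241.3] [383.9 347.7]
0 -51.9 [256.8 347.4] [391.7 457.5]
0 14 [266.8 247.8] [383.6 353.1]
3 -51.9 [257.4 356.6] [391.1 464.8]
3 14 [267.1 254.2] [383.3 358.4]
```

View pics/w15c.png

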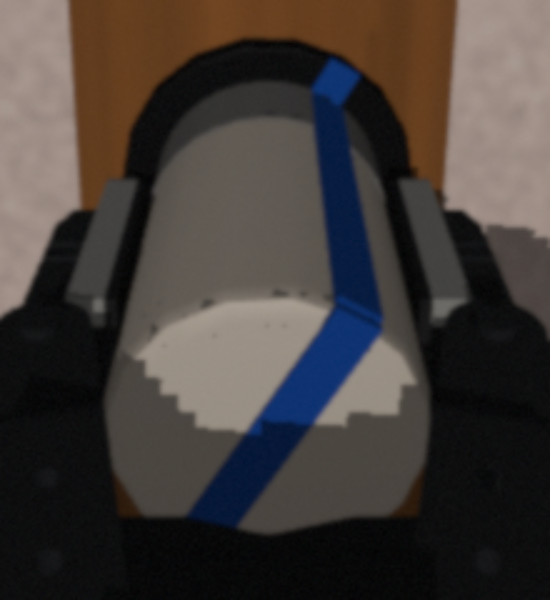

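```bash
python3 - <<'E'
from h import *
g=get_image('wrist');s=arm.read_state()
cr=lambda u,v:(220+u/2.5,230+v/2.5)
e=unproj([cr(357,310),cr(213,522)],107,g,s);d=e[0]-e[1];print(e.round(1),np.degrees(np.arctan2(d[1],d[0])))
Rm=R.from_quat(s['ee_rot']).as_matrix();print('psi',np.degrees(np.arctan2(-Rm[1,1],-Rm[0,1])),'tilt',Rm[:,0])
rows([((562.3,-307.5,185),down(1.627)),((453.6,77.3,185),down(1.627+np.radians(30)))])
E
```

```text
[[ 580.8 -317.4  107. ]
 [ 549.5 -302.3  107. ]] -25.701614549555757
psi 93.19251347925886 tilt [-7.29359289e-04 -1.44173658e-03 -9.99998695e-01]
d [-0.1299, 0.0001, 0.0001] w [-0.0, 0.0, -0.1]
d [-0.1304, -0.3901, 0.0872] w [-30.0, 0.1, -0.1]
```

>>> arm_command([
  {"dx": -0.03, "dy": 0, "dz": 0, "wx": 0, "wy": 0, "wz": 0, "gripper": 1},
  {"dx": -0.07, "dy": 0, "dz": 0, "wx": 0, "wy": 0, "wz": 0, "gripper": 1},
  {"dx": -0.11, "dy": 0, "dz": 0, "wx": -3, "wy": 0, "wz": 0, "gripper": 1},
  {"dx": -0.13, "dy": -0.02, "dz": 0.004, "wx": -8, "wy": 0, "wz": 0, "gripper": 1},
  {"dx": -0.135, "dy": -0.06, "dz": 0.013, "wx": -14, "wy": 0, "wz": 0, "gripper": 1},
  {"dx": -0.135, "dy": -0.1, "dz": 0.022, "wx": -20, "wy": 0, "wz": 0, "gripper": 1},
  {"dx": -0.135, "dy": -0.145, "dz": 0.032, "wx": -25, "wy": 0, "wz": 0, "gripper": 1},
  {"dx": -0.135, "dy": -0.19, "dz": 0.042, "wx": -29.5, "wy": 0, "wz": 0, "gripper": 1},
])

```text
clock: 18.15
position: [508.3, -118.7, 188.5]
ee_rot: [-0.677, -0.2, 0.679, -0.2]
contact_force: [-0.5, 1.1, -1.8]
gripper_width: 38.8
```

```bash
python3 - <<'E'
from h import *
s=arm.read_state();print(s['clock'],s['position'],s['gripper_width'],s['contact_force'])
Rm=R.from_quat(s['ee_rot']).as_matrix();print('psi',np.degrees(np.arctan2(-Rm[1,1],-Rm[0,1])))
rows([((453.6,77.3,185),down(np.radians(93.2+29.5))),((453.6,77.3,118),down(np.radians(93.2+29.5)))])
E
```

```text
18.15 [ 508.34710134 -118.71917112  188.53900614] 38.76202926664938 [-0.45946982  1.12396319 -1.77279791]
psi 122.80395344512193
d [0.0035, -0.1944, -0.0602] w [0.1, 0.2, 0.0]
d [0.0705, -0.1944, -0.0604] w [0.1, 0.2, 0.0]
```

>>> arm_command([
  {"dx": 0, "dy": -0.04, "dz": -0.012, "wx": 0, "wy": 0.2, "wz": 0, "gripper": 1},
  {"dx": 0, "dy": -0.085, "dz": -0.026, "wx": 0, "wy": 0.2, "wz": 0, "gripper": 1},
  {"dx": 0, "dy": -0.13, "dz": -0.04, "wx": 0, "wy": 0.2, "wz": 0, "gripper": 1},
  {"dx": 0, "dy": -0.17, "dz": -0.053, "wx": 0, "wy": 0.2, "wz": 0, "gripper": 1},
  {"dx": 0.02, "dy": -0.1945, "dz": -0.0603, "wx": 0, "wy": 0.2, "wz": 0, "gripper": 1},
  {"dx": 0.045, "dy": -0.1945, "dz": -0.0603, "wx": 0, "wy": 0.2, "wz": 0, "gripper": 1},
  {"dx": 0.0635, "dy": -0.1945, "dz": -0.0603, "wx": 0, "wy": 0.2, "wz": 0, "gripper": 1},
  {"dx": 0.0665, "dy": -0.1945, "dz": -0.0603, "wx": 0, "wy": 0.2, "wz": 0, "gripper": 1},
])

```text
clock: 18.95
position: [451.0, 76.5, 119.1]
ee_rot: [-0.676, -0.2, 0.681, -0.2]
contact_force: [0.3, -0.4, -0.4]
gripper_width: 38.8
```

```bash
python3 - <<'E'
from h import *
for i in range(3): get_image('side')
s=arm.read_state();print(s['clock'],s['position'],s['gripper_width'],s['contact_force'],s['joint_vel'].round(3))
p=np.load('pose.npy')
for n in ('side','scene'):
    g=get_image(n);save(n+'16',cv2.resize(g['img'][(180 if n=='scene' else 200):(320 if n=='scene' else 340),(300 if n=='scene' else 270):(440 if n=='scene' else 410)],None,fx=4.2,fy=4.2,interpolation=cv2.INTER_CUBIC))
    print(n,proj([(453.6,77.3,58)],g))
E
```

```text
19.1 [453.6813259   77.1866323  122.06579963] 38.850183780999025 [ 0.41391774  0.92670341 -0.59648065] [-0.003 -0.016  0.019  0.002  0.001  0.001]
side [[333.52721915 276.5994838 ]]
scene [[381.57551208 253.0519102 ]]
```

View pics/side16.png

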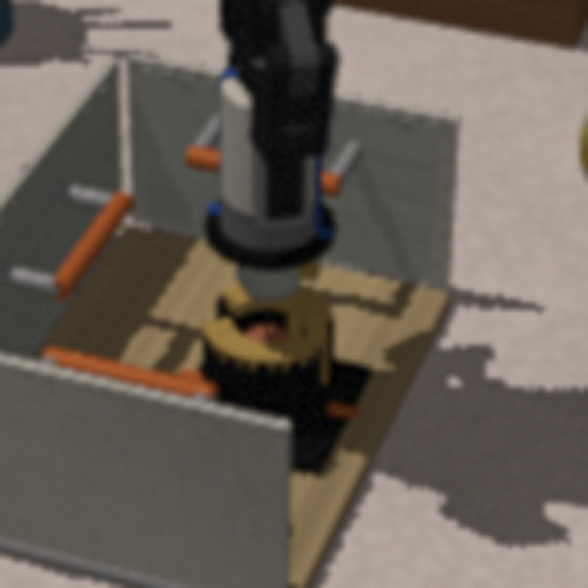

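View pics/scene16.png

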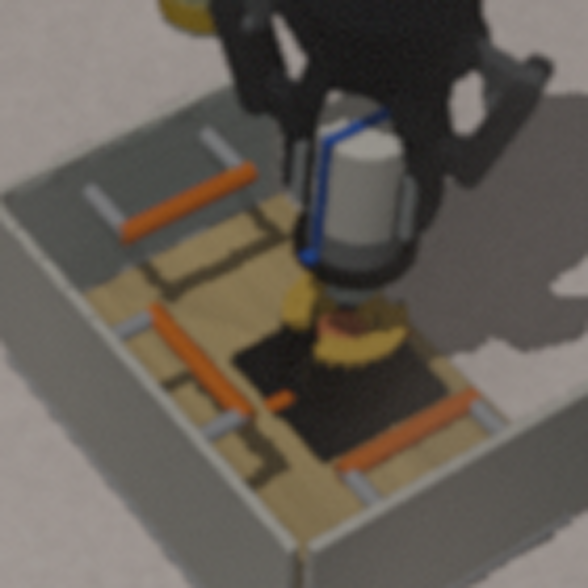

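```bash
python3 - <<'E'
from h import *
a=np.linspace(0,2*np.pi,400)
def circ(c,r,z): return np.c_[c[0]+r*np.cos(a),c[1]+r*np.sin(a),0*a+z]
for n,o in (('side',(270,200)),('scene',(300,180))):
    g=get_image(n)
    for nm,r,z0,z1 in (('rim',27.5,52,58),('collar',27,102,108),('tubefoot',20,108,120),('cap',14,76,102)):
        c=np.vstack([proj(circ((453.6,77.3),r,z),g) for z in (z0,z1)])
        c=(c-o)*4.2;print(n,nm,'min',c.min(0).round(1),'max',c.max(0).round(1),'cx',(c.min(0)+c.max(0))[0]/2)
    # sensitivities
    b=proj([(453.6,77.3,80)],g);print((proj([(463.6,77.3,80),(453.6,87.3,80),(453.6,77.3,90)],g)-b)*.42)
E
```

```text
side rim min [200.8 282.7] max [332.9 374.1] cx 266.87827581258284
side collar min [201. 186.] max [334.2 274.3] cx 267.5972297623266
side tubefoot min [218.1 171.2] max [317.4 251.8] cx 267.7458160729993
side cap min [233.  215.7] max [301.9 307.2] cx 267.46097522262903
[[-2.23312899 -0.56636202]
 [-0.94609524  1.3239668 ]
 [ 0.01437664 -1.97507714]]
scene rim min [279.  259.9] max [405.8 364.3] cx 342.3759295225574
scene collar min [286.4 183.5] max [415.9 287.7] cx 351.15430775189895
scene tubefoot min [303.8 175.9] max [401.9 265.5] cx 352.83433989867495
scene cap min [313.2 215.2] max [383.6 304.5] cx 348.39041306072556
[[-1.92369627  0.89865765]
 [ 1.33553416  1.50697825]
 [ 0.1765374  -1.54226478]]
```

```bash
python3 - <<'E'
from h import *
a=np.linspace(0,2*np.pi,400)
def circ(c,r,z): return np.c_[c[0]+r*np.cos(a),c[1]+r*np.sin(a),0*a+z]
s=arm.read_state();print(s['clock'],s['position']);ims=[]
for n,o in (('side',(308,235)),('scene',(355,215))):
    g=get_image(n);k=9
    im=cv2.resize(g['img'][o[1]:o[1]+60,o[0]:o[0]+44],None,fx=k,fy=k,interpolation=cv2.INTER_CUBIC)
    for (r,z,col,c) in ((27.5,58,(255,0,0),(453.6,77.3)),(15.5,58,(255,0,0),(453.6,77.3)),(27,102,(0,255,0),(453.6,77.3)),(27,108,(0,255,0),(453.6,77.3)),(14,76,(0,255,255),(453.6,77.3))):
        q=((proj(circ(c,r,z),g)-o+.5)*k-.5).round().astype(int)
        cv2.polylines(im,[q.reshape(-1,1,2)],True,col,1)
    ims.append(im)
save('ov17',np.hstack(ims))
E
```

```text
19.3 [454.05030775  77.42017798 122.85030588]
```

View pics/ov17.png

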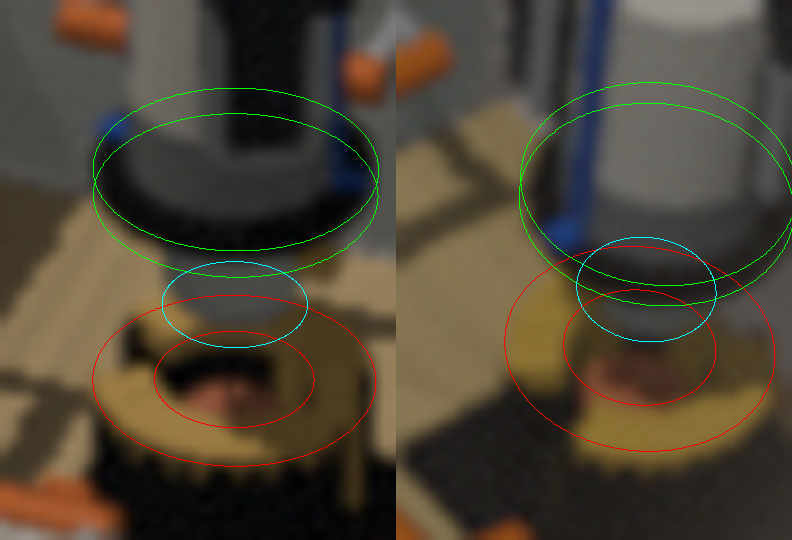

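```bash
python3 - <<'E'
from h import *
s=arm.read_state();print(s['clock'],s['position'],s['contact_force'])
Rt=down(np.radians(93.2+29.5));rows([((453.8,77.4,92),Rt)])
E
```

```text
19.4 [453.80705563  77.37669625 122.61169249] [-0.08914186 -0.14162631 -1.49187286]
d [0.0306, -0.0, 0.0] w [0.1, -0.1, 0.0]
```

>>> arm_command([
  {"dx": 0.006, "dy": 0, "dz": 0, "wx": 0, "wy": 0, "wz": 0, "gripper": 1},
  {"dx": 0.012, "dy": 0, "dz": 0, "wx": 0, "wy": 0, "wz": 0, "gripper": 1},
  {"dx": 0.017, "dy": 0, "dz": 0, "wx": 0, "wy": 0, "wz": 0, "gripper": 1},
  {"dx": 0.021, "dy": 0, "dz": 0, "wx": 0, "wy": 0, "wz": 0, "gripper": 1},
  {"dx": 0.024, "dy": 0, "dz": 0, "wx": 0, "wy": 0, "wz": 0, "gripper": 1},
  {"dx": 0.027, "dy": 0, "dz": 0, "wx": 0, "wy": 0, "wz": 0, "gripper": 1},
  {"dx": 0.03, "dy": 0, "dz": 0, "wx": 0, "wy": 0, "wz": 0, "gripper": 1},
  {"dx": 0.03, "dy": 0, "dz": 0, "wx": 0, "wy": 0, "wz": 0, "gripper": 1},
])

```text
clock: 20.2
position: [454.0, 77.5, 92.4]
ee_rot: [0.679, 0.2, -0.678, 0.199]
contact_force: [0.8, -0.8, -0.9]
gripper_width: 39.0
```

```bash
cat > ov.py <<'E'
from h import *
import sys
a=np.linspace(0,2*np.pi,400)
def circ(c,r,z): return np.c_[c[0]+r*np.cos(a),c[1]+r*np.sin(a),0*a+z]
s=arm.read_state();Rm=R.from_quat(s['ee_rot']).as_matrix();print(s['clock'],s['position'],s['contact_force'],s['wrist_torque'],s['gripper_width'],'psi',np.degrees(np.arctan2(-Rm[1,1],-Rm[0,1])),'axis',Rm[:,0].round(4));ims=[]
zl=s['position'][2]-float(sys.argv[2])
for n,o in (('side',(308,235)),('scene',(355,215))):
    g=get_image(n);k=9
    im=cv2.resize(g['img'][o[1]:o[1]+60,o[0]:o[0]+44],None,fx=k,fy=k,interpolation=cv2.INTER_CUBIC)
    for (r,z,col,c) in ((27.5,58,(255,0,0),(453.6,77.3)),(27,zl+26,(0,255,0),s['position'][:2]),(27,zl+32,(0,255,0),s['position'][:2])):
        q=((proj(circ(c,r,z),g)-o+.5)*k-.5).round().astype(int)
        cv2.polylines(im,[q.reshape(-1,1,2)],True,col,1)
    ims.append(im)
save(sys.argv[1],np.hstack(ims))
E
python3 ov.py ov18 42
```

```text
20.2 [453.95389747  77.46519409  92.42590784] [ 0.82506838 -0.75329725 -0.90548486] [ 0.02279485  0.03061491 -0.03927437] 38.96481804945653 psi 122.78849392102522 axis [ 0.0011  0.0014 -1.    ]
```

View pics/ov18.png

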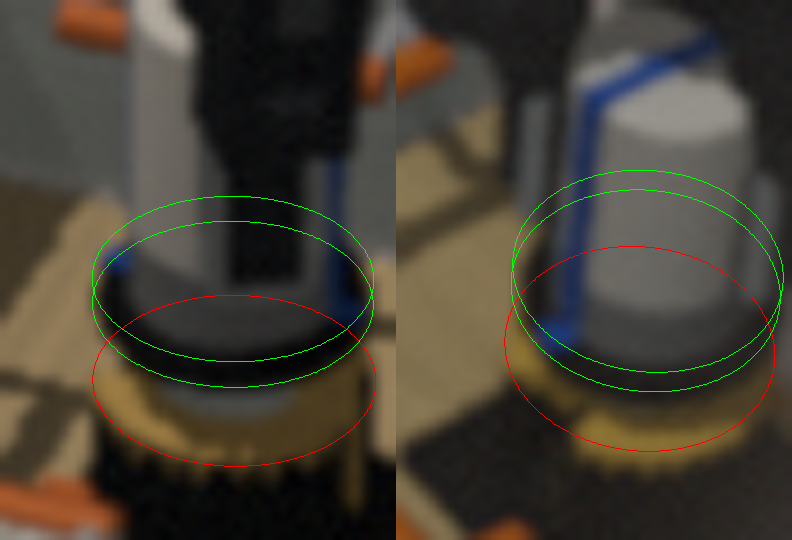

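>>> arm_command([
  {"dx": 0.0015, "dy": 0, "dz": 0, "wx": 0, "wy": 0, "wz": 0, "gripper": 1},
  {"dx": 0.003, "dy": 0, "dz": 0, "wx": 0, "wy": 0, "wz": 0, "gripper": 1},
  {"dx": 0.0045, "dy": 0, "dz": 0, "wx": 0, "wy": 0, "wz": 0, "gripper": 1},
  {"dx": 0.006, "dy": 0, "dz": 0, "wx": 0, "wy": 0, "wz": 0, "gripper": 1},
  {"dx": 0.0075, "dy": 0, "dz": 0, "wx": 0, "wy": 0, "wz": 0, "gripper": 1},
  {"dx": 0.009, "dy": 0, "dz": 0, "wx": 0, "wy": 0, "wz": 0, "gripper": 1},
  {"dx": 0.01, "dy": 0, "dz": 0, "wx": 0, "wy": 0, "wz": 0, "gripper": 1},
  {"dx": 0.01, "dy": 0, "dz": 0, "wx": 0, "wy": 0, "wz": 0, "gripper": 1},
])

```text
clock: 21.1
position: [454.2, 77.6, 82.9]
ee_rot: [0.679, 0.2, -0.678, 0.199]
contact_force: [-1.4, 0.4, 6.1]
gripper_width: 39.0
```

```bash
python3 ov.py ov19 42
```

```text
21.1 [454.21745988  77.60995429  82.89185585] [-1.42745072  0.3658181   6.05449867] [0.11664584 0.555486   0.02623107] 39.00800280158026 psi 122.8000718718625 axis [ 0.0018  0.0017 -1.    ]
```

View pics/ov19.png

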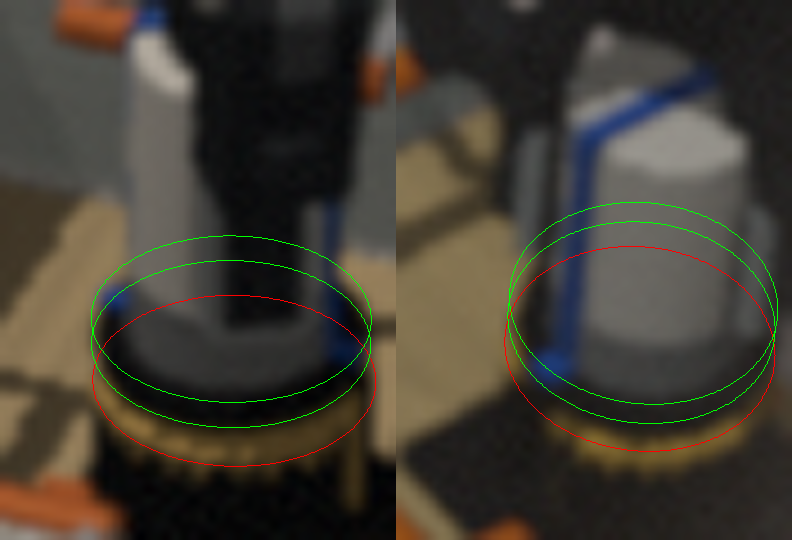

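>>> arm_command([
  {"dx": 0.002, "dy": 0, "dz": 0, "wx": 0, "wy": 0, "wz": 0, "gripper": 1},
  {"dx": 0.004, "dy": 0, "dz": 0, "wx": 0, "wy": 0, "wz": 0, "gripper": 1},
  {"dx": 0.0055, "dy": 0, "dz": 0, "wx": 0, "wy": 0, "wz": 0, "gripper": 1},
  {"dx": 0.007, "dy": 0, "dz": 0, "wx": 0, "wy": 0, "wz": 0, "gripper": 1},
  {"dx": 0.008, "dy": 0, "dz": 0, "wx": 0, "wy": 0, "wz": 0, "gripper": 1},
  {"dx": 0.009, "dy": 0, "dz": 0, "wx": 0, "wy": 0, "wz": 0, "gripper": 1},
  {"dx": 0.0095, "dy": 0, "dz": 0, "wx": 0, "wy": 0, "wz": 0, "gripper": 1},
  {"dx": 0.0095, "dy": 0, "dz": 0, "wx": 0, "wy": 0, "wz": 0, "gripper": 1},
])

```text
clock: 22.0
position: [454.4, 77.7, 77.9]
ee_rot: [0.679, 0.2, -0.677, 0.2]
contact_force: [-13.0, 1.3, 39.1]
gripper_width: 39.0
```

```bash
python3 ov.py ov20 42
```

```text
22.0 [454.38636599  77.6553953   77.90618665] [-12.97824664   1.29343856  39.1348869 ] [ 0.40202356  4.27713422 -0.0997817 ] 39.041583720014074 psi 122.88752719219693 axis [ 0.003   0.0011 -1.    ]
```

View pics/ov20.png

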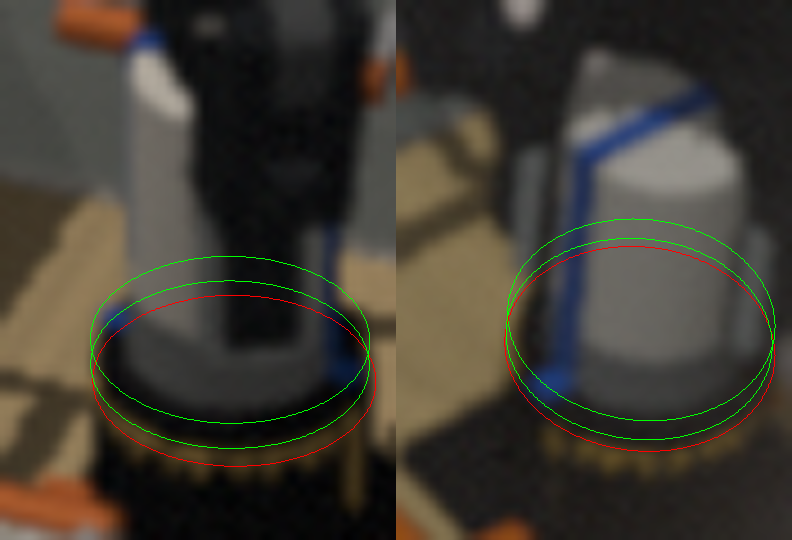

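```bash
python3 - <<'E'
from h import *
ims=[]
for n,o in (('side',(308,235)),('scene',(355,215))):
    g=get_image(n);ims.append(cv2.resize(g['img'][o[1]+15:o[1]+60,o[0]:o[0]+44],None,fx=9,fy=9,interpolation=cv2.INTER_CUBIC))
im=np.hstack(ims).astype(float);im=255*(im/255)**.6
save('z21',im.astype(np.uint8))
s=arm.read_state();print(s['clock'],s['position'],s['contact_force'])
Rt=down(np.radians(93.2+29.5));rows([((453.6,77.5,78.2),Rt)])
E
```

```text
22.2 [454.40110291  77.69098196  77.90719998] [-15.1092469    1.32578095  40.66150826]
d [-0.0003, -0.0003, 0.0008] w [0.2, -0.2, -0.0]
```

View pics/z21.png

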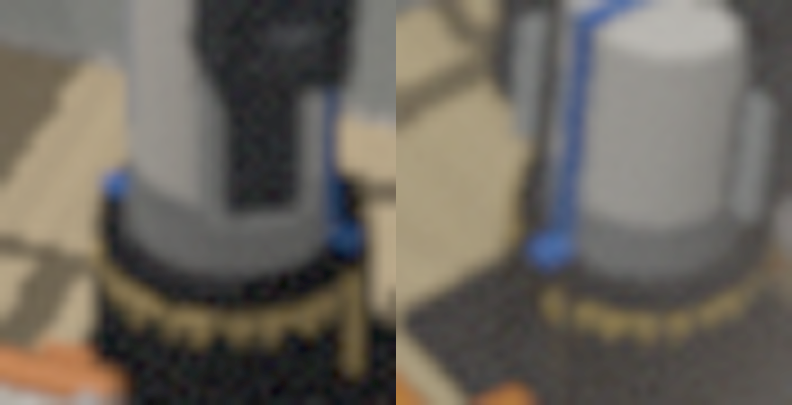

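>>> arm_command([
  {"dx": 0.002, "dy": -0.0005, "dz": 0.001, "wx": 0, "wy": 0, "wz": 0, "gripper": 1},
  {"dx": 0.002, "dy": -0.0005, "dz": 0.001, "wx": 6, "wy": 0, "wz": 0, "gripper": 1},
  {"dx": 0.002, "dy": -0.0005, "dz": 0.001, "wx": 13, "wy": 0, "wz": 0, "gripper": 1},
  {"dx": 0.002, "dy": -0.0005, "dz": 0.001, "wx": 20, "wy": 0, "wz": 0, "gripper": 1},
  {"dx": 0.002, "dy": -0.0005, "dz": 0.001, "wx": 27, "wy": 0, "wz": 0, "gripper": 1},
  {"dx": 0.002, "dy": -0.0005, "dz": 0.001, "wx": 34, "wy": 0, "wz": 0, "gripper": 1},
  {"dx": 0.002, "dy": -0.0005, "dz": 0.001, "wx": 41, "wy": 0, "wz": 0, "gripper": 1},
  {"dx": 0.002, "dy": -0.0005, "dz": 0.001, "wx": 45, "wy": 0, "wz": 0, "gripper": 1},
])

```text
clock: 23.0
position: [455.6, 77.6, 78.1]
ee_rot: [0.706, -0.074, -0.7, -0.076]
contact_force: [0.2, -2.8, 15.0]
gripper_width: 38.7
```

```bash
python3 ov.py ov22 45.9; python3 - <<'E'
from h import *
ims=[]
for n,o in (('side',(308,225)),('scene',(355,205))):
    g=get_image(n);ims.append(cv2.resize(g['img'][o[1]:o[1]+65,o[0]:o[0]+44],None,fx=9,fy=9,interpolation=cv2.INTER_CUBIC))
im=np.hstack(ims).astype(float);im=255*(im/255)**.6
save('z22',im.astype(np.uint8))
g=get_image('wrist');save('w22',g['img'])
E
```

```text
23.0 [455.63106295  77.61676626  78.11769848] [ 0.21782531 -2.81805984 15.01191412] [-1.27870135  0.08014006  0.07123222] 38.657056595032735 psi 77.83302524720453 axis [ 0.0079  0.0011 -1.    ]
```

View pics/z22.png

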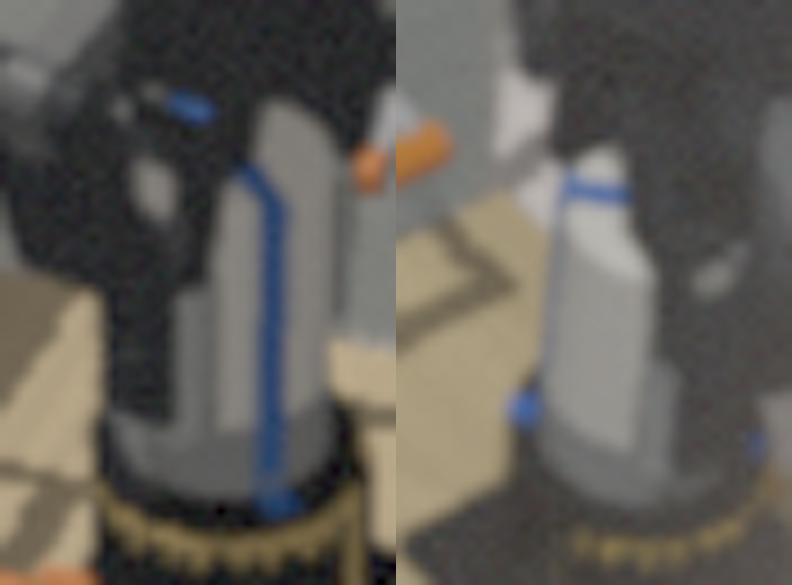

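View pics/w22.png

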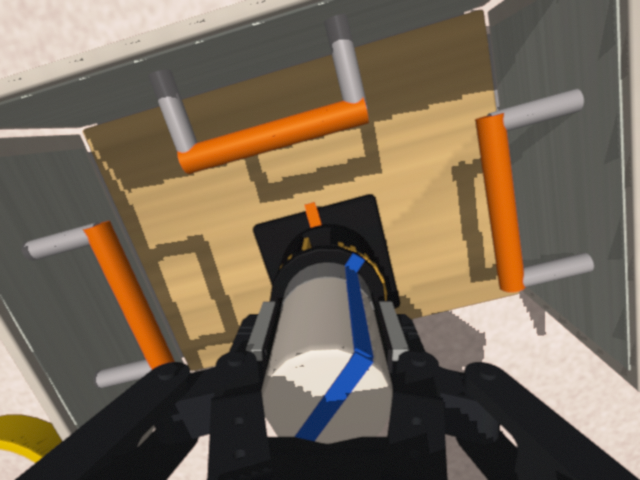

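```bash
python3 - <<'E'
from h import *
s=arm.read_state();print(s['clock'],s['position'],s['contact_force'])
for a in (122.7-60,122.7-91): rows([((454.6,77.6,75.9),down(np.radians(a)))])
E
```

```text
23.25 [455.62494925  77.69883478  78.13892148] [ 0.34151115 -3.24907905 15.45701769]
d [0.0022, 0.0003, 0.001] w [15.3, -0.4, 0.2]
d [0.0022, 0.0003, 0.001] w [46.3, -0.3, 0.3]
```

>>> arm_command([
  {"dx": 0.0025, "dy": 0, "dz": 0.001, "wx": 7, "wy": -0.3, "wz": 0.2, "gripper": 1},
  {"dx": 0.0025, "dy": 0, "dz": 0.001, "wx": 14, "wy": -0.3, "wz": 0.2, "gripper": 1},
  {"dx": 0.0025, "dy": 0, "dz": 0.001, "wx": 21, "wy": -0.3, "wz": 0.2, "gripper": 1},
  {"dx": 0.0025, "dy": 0, "dz": 0.001, "wx": 28, "wy": -0.3, "wz": 0.2, "gripper": 1},
  {"dx": 0.0025, "dy": 0, "dz": 0.001, "wx": 35, "wy": -0.3, "wz": 0.2, "gripper": 1},
  {"dx": 0.0025, "dy": 0, "dz": 0.001, "wx": 41, "wy": -0.3, "wz": 0.2, "gripper": 1},
  {"dx": 0.0025, "dy": 0, "dz": 0.001, "wx": 46, "wy": -0.3, "wz": 0.2, "gripper": 1},
  {"dx": 0.0025, "dy": 0, "dz": 0.001, "wx": 46, "wy": -0.3, "wz": 0.2, "gripper": 1},
])

```text
clock: 24.05
position: [454.6, 77.8, 78.0]
ee_rot: [0.619, -0.342, -0.618, -0.343]
contact_force: [-8.3, 0.3, 23.5]
gripper_width: 38.9
```

```bash
python3 ov.py ov23 45.9; python3 - <<'E'
from h import *
ims=[]
for n,o in (('side',(308,225)),('scene',(355,205))):
    g=get_image(n);ims.append(cv2.resize(g['img'][o[1]:o[1]+65,o[0]:o[0]+44],None,fx=9,fy=9,interpolation=cv2.INTER_CUBIC))
im=np.hstack(ims).astype(float);im=255*(im/255)**.6
save('z23',im.astype(np.uint8))
g=get_image('wrist');save('w23',g['img'])
s=arm.read_state();print(s['clock'],s['position'],s['contact_force'],s['wrist_torque'])
rows([((454.6,77.6,75.9),down(np.radians(122.7-91)))])
E
```

```text
24.05 [454.62588703  77.76146342  77.99188453] [-8.29274869  0.34505573 23.5387906 ] [0.02586187 2.55819809 0.11016116] 38.93176305271231 psi 32.053624210870616 axis [ 1.8e-03  3.0e-04 -1.0e+00]
24.3 [454.63239033  77.75501425  78.00285122] [-7.90597913  0.85894449 22.83114593] [0.01159101 2.60609478 0.16385998]
d [0.0021, 0.0001, -0.0001] w [0.4, -0.0, 0.1]
```

View pics/z23.png

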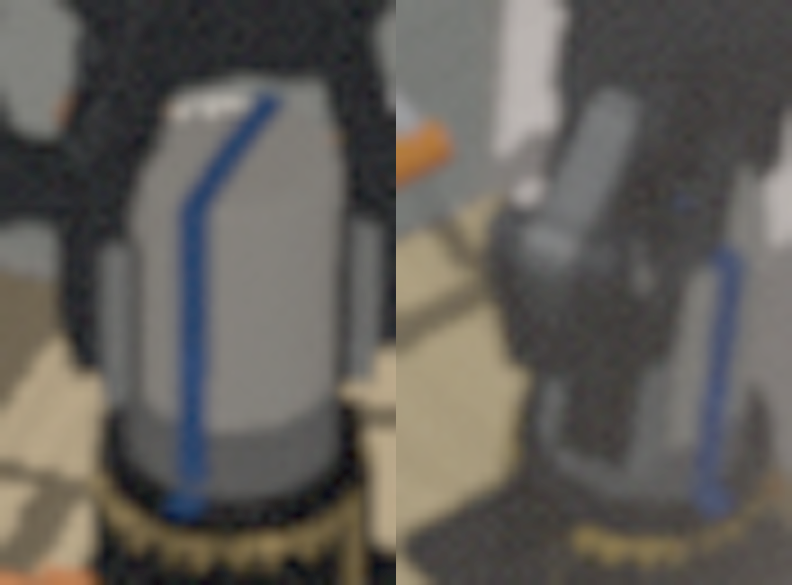

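View pics/w23.png

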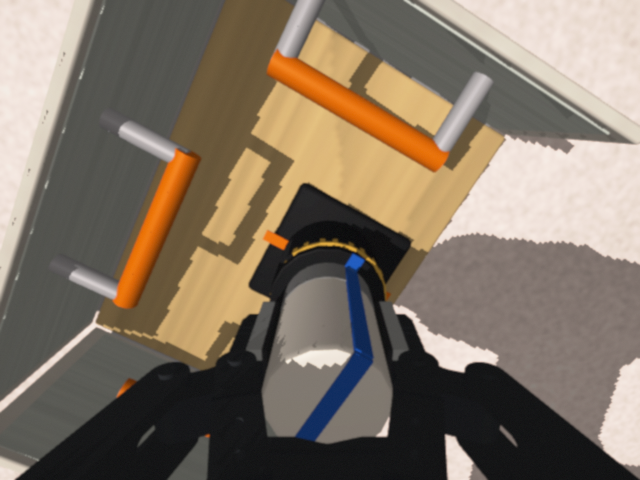

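>>> arm_command([
  {"dx": 0.0025, "dy": 0, "dz": 0, "wx": 1.5, "wy": 0, "wz": 0, "gripper": 1},
  {"dx": 0.0025, "dy": 0, "dz": 0, "wx": 3, "wy": 0, "wz": 0, "gripper": 1},
  {"dx": 0.0025, "dy": 0, "dz": 0, "wx": 3, "wy": 0, "wz": 0, "gripper": 1},
  {"dx": 0.0025, "dy": 0, "dz": 0, "wx": 3, "wy": 0, "wz": 0, "gripper": 1},
  {"dx": 0.0025, "dy": 0, "dz": 0, "wx": 3, "wy": 0, "wz": 0, "gripper": 1},
  {"dx": 0.0025, "dy": 0, "dz": 0, "wx": 3, "wy": 0, "wz": 0, "gripper": 1},
  {"dx": 0.0025, "dy": 0, "dz": 0, "wx": 3, "wy": 0, "wz": 0, "gripper": 1},
  {"dx": 0.0025, "dy": 0, "dz": 0, "wx": 3, "wy": 0, "wz": 0, "gripper": 1},
])

```text
clock: 25.1
position: [454.5, 77.7, 78.0]
ee_rot: [0.612, -0.356, -0.61, -0.356]
contact_force: [-9.9, 1.1, 23.7]
gripper_width: 38.6
```

```bash
python3 ov.py ov24 45.9; python3 - <<'E'
from h import *
g=get_image('side');save('s24',g['img'])
g=get_image('wrist');save('w24',g['img'])
s=arm.read_state();print(s['clock'],s['position'],s['contact_force'],s['wrist_torque'],s['joint_vel'].round(3))
E
```

```text
25.1 [454.48325684  77.72761231  78.00323139] [-9.86377065  1.11299293 23.67100268] [0.33728309 2.96820811 1.22499184] 38.622910496655656 psi 29.536144719882348 axis [ 0.0019 -0.0015 -1.    ]
25.3 [454.48723794  77.73097904  78.013308  ] [-9.04357677  1.55567329 24.13443947] [0.41208359 2.98171647 1.24035723] [-0.    -0.001 -0.002  0.     0.001 -0.   ]
```

View pics/s24.png

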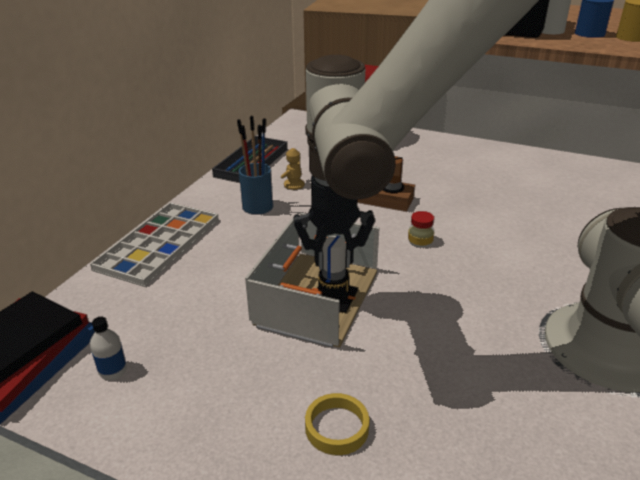

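View pics/ov24.png

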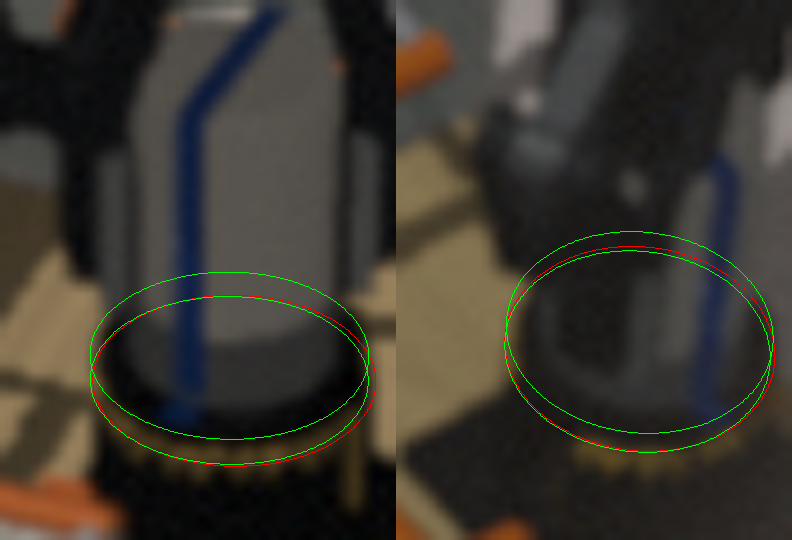

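View pics/w24.png

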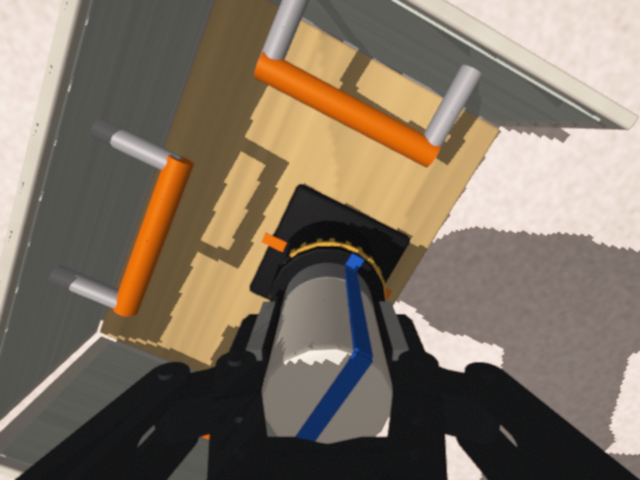

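```bash
python3 - <<'E'
from h import *
print(arm.job_done()); s=arm.read_state();print(s['clock'],s['position'],s['contact_force'],s['gripper_width'])
E
```

```text
the job is handed in; nothing more can be done
None
the job is handed in; nothing more can be done
```

I raised all three panels to their stops, then inserted the white lamp with its pins in the slots and turned it about 93° clockwise. I handed the job in at about 25.3 s, still gripping and pressing the lamp; no verdict was reported.

**Last checks**
- **Panels:** the wrist picture taken after all three were up fits upright to within 1.3 px. The last side view shows them still standing.
- **Lamp height:** the collar looks flush on the rim in the side, scene and wrist views. I pressed with about 24 N, and the height did not change through the twist.
- **Twist:** the wrist torque rose to 1.2 N m, so the pins reached the stop. The stripe did not move relative to the fingers. The pins are within about 0.1 rad of the reflector's y.
- **Position and motion:** the tool is about 1 mm from my estimate of the holder's centre and within 0.003 rad of vertical. The joints were still and the fingers were at 38.6 mm on the lamp.
- **Other things:** in the last side view the other loose things look unmoved. The amber lamp was partly hidden behind the arm, but I never touched it.

**Disagreements**
- **Reflector position:** my sources put its y anywhere from 77.6 to 80 mm. I used about 79 mm, and the cap went in without resistance.
- **Lamp height in the grip:** the side-view overlay first put the lamp about 4 mm higher in the grip than the rack grasp implied. The spring force and the flush collar agreed with the rack grasp.
- **Remaining side load:** a sideways force of about 9 N stayed on the tool at the end.

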